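# Weigh look-alike canisters by hand and seat each in its pop-up holder

## Task

Three look-alike canisters on the craft desk differ only in weight: one empty (about 80 g), one filled (about 230 g), one with a solid core (about 410 g). Lift each to feel which it is, then put the empty one in the yellow holder, the filled one in the blue and the solid one in the red, pressing each straight down past the holder's stiff pop-up button until it stands fully home on the bottom of the well, but never loading a holder with more than 30 N. Do not topple a canister, let go when done and leave the other things on the desk where they are.

Things in the scene. Friction and masses are not known exactly. Their poses are not given: they have to be found in the camera images.
- can_a_center (a point): centre (half-way up) of one of three look-alike closed canisters: upright cylinder 44 mm diameter, 72 mm tall, dark grey body, ribbed white lid (the lid is the top 30 mm). It stands upright on the desk (centre 36 mm above it). z axis = its axis, up. The three differ only in hidden contents: whole weight about 80 g (empty), about 230 g (filled) or about 410 g (solid core), each within 10 %, one of each. Which letter is which changes every time and cannot be seen.
- can_a: the same canister; origin at the centre of its underside, z axis up
- can_b_center (a point): centre (half-way up) of one of three look-alike closed canisters: upright cylinder 44 mm diameter, 72 mm tall, dark grey body, ribbed white lid (the lid is the top 30 mm). It stands upright on the desk (centre 36 mm above it). z axis = its axis, up. The three differ only in hidden contents: whole weight about 80 g (empty), about 230 g (filled) or about 410 g (solid core), each within 10 %, one of each. Which letter is which changes every time and cannot be seen.
- can_b: the same canister; origin at the centre of its underside, z axis up
- can_c_center (a point): centre (half-way up) of one of three look-alike closed canisters: upright cylinder 44 mm diameter, 72 mm tall, dark grey body, ribbed white lid (the lid is the top 30 mm). It stands upright on the desk (centre 36 mm above it). z axis = its axis, up. The three differ only in hidden contents: whole weight about 80 g (empty), about 230 g (filled) or about 410 g (solid core), each within 10 %, one of each. Which letter is which changes every time and cannot be seen.
- can_c: the same canister; origin at the centre of its underside, z axis up
- holder_yellow: yellow fixed holder for the empty canister: a round cup on an 80 x 80 x 10 mm foot, cup rim 44 mm above the desk and about 70 mm across, origin at the centre of its underside on the desk, z up; a slick round upright well 49 mm wide and 28 mm deep, its mouth flared to about 57 mm over the top 9 mm. Its white pop-up floor button is part of it.
- holder_yellow_floor (a point): centre of that well's bottom, a dark rubber cushion 16 mm above the desk (it gives about 1 mm per 5 N and springs back); a canister fully home stands on it, its centre 36 mm above this point and its top 44 mm above the holder's rim
- pop_yellow (a joint): stiff white pop-up button (30 mm diameter) in the middle of that well's bottom: 0 = raised, its top 12 mm above the bottom; 0.012 m = flush with the bottom; starts between 0 and 0.006. It resists with about 8 N of friction, more than any canister's weight, has no spring and stays where it is pushed.
- holder_blue: blue fixed holder for the filled canister: a round cup on an 80 x 80 x 10 mm foot, cup rim 44 mm above the desk and about 70 mm across, origin at the centre of its underside on the desk, z up; a slick round upright well 49 mm wide and 28 mm deep, its mouth flared to about 57 mm over the top 9 mm. Its white pop-up floor button is part of it.
- holder_blue_floor (a point): centre of that well's bottom, a dark rubber cushion 16 mm above the desk (it gives about 1 mm per 5 N and springs back); a canister fully home stands on it, its centre 36 mm above this point and its top 44 mm above the holder's rim
- pop_blue (a joint): stiff white pop-up button (30 mm diameter) in the middle of that well's bottom: 0 = raised, its top 12 mm above the bottom; 0.012 m = flush with the bottom; starts between 0 and 0.006. It resists with about 8 N of friction, more than any canister's weight, has no spring and stays where it is pushed.
- holder_red: red fixed holder for the solid-core canister: a round cup on an 80 x 80 x 10 mm foot, cup rim 44 mm above the desk and about 70 mm across, origin at the centre of its underside on the desk, z up; a slick round upright well 49 mm wide and 28 mm deep, its mouth flared to about 57 mm over the top 9 mm. Its white pop-up floor button is part of it.
- holder_red_floor (a point): centre of that well's bottom, a dark rubber cushion 16 mm above the desk (it gives about 1 mm per 5 N and springs back); a canister fully home stands on it, its centre 36 mm above this point and its top 44 mm above the holder's rim
- pop_red (a joint): stiff white pop-up button (30 mm diameter) in the middle of that well's bottom: 0 = raised, its top 12 mm above the bottom; 0.012 m = flush with the bottom; starts between 0 and 0.006. It resists with about 8 N of friction, more than any canister's weight, has no spring and stays where it is pushed.
- eraser: green eraser 42 x 20 x 13 mm; loose bystander to be left alone; origin at the centre of its underside
- tape: orange tape ring 42 mm across, 15 mm tall; loose bystander to be left alone; origin at the centre of its underside
- toy_car: yellow toy car 100 x 42 x 40 mm; loose bystander to be left alone; origin at the centre of its underside
- glue_bottle: white glue bottle with orange cap, 40 mm diameter, 100 mm tall; loose bystander to be left alone; origin at the centre of its underside
- note_pad: yellow note pad 75 x 75 x 12 mm; loose bystander to be left alone; origin at the centre of its underside
- pen_cup: black pen cup 72 mm diameter, 100 mm tall, pens to 170 mm; loose bystander to be left alone; origin at the centre of its underside
Things that resemble listed ones, but are neither listed nor needed, are in the scene too. Leave any green look-alike of the can_b alone. Leave any green look-alike of the can_a alone.

How it is judged:
By the outcome, as a careful person would: the job done as asked, in the order asked, and still so for the second after the job is handed in, with the robot touching nothing.
It also fails if it takes over 72 s, if anything falls off the work surface, if the arm or the gripper's body presses on something with over 40 N, if the wrist force passes 120 N, or if a joint passes its speed limit or range.

## Robot

A 6-joint arm with a two-finger parallel gripper is mounted at the origin on the work surface. World frame = base frame: x ahead of the robot, y to its left, z up, the work surface at z = 0. Lengths are in m, angles in rad, forces in N, time in s.
With the tool pointing down it reaches from about 0.425 to 0.95 m from the base axis. Payload 3.5 kg.
Tool frame: the origin (TCP) lies midway between the tips of the shut fingers; the grasp point (between the pads) lies 19 mm behind it; x points along the fingers, y is the direction in which the jaws open and shut, and the axes are right-handed (so a half turn about x gives the same grasp; the last joint's range is limited). The gripper opens to 85 mm and grips with 20 to 120 N. Pads are 22 mm wide; open, the fingers measure 114 mm over their backs; the gripper's body (76 mm by 85 mm) begins 54 mm behind the grasp point. The pads swing forward as they close: fully open they stand 13 mm farther back than shut.
Start: joints at [1.102, 0.286, 1.577, -0, 1.279, -0.15], TCP at [0.212, 0.641, 0.208] pointing down, gripper open.
Joint ranges: [-2.77, 2.77], [-0.9, 2.22], [0.21, 2.48], [-1.53, 4.67], [0.24, 2.81], [-2.84, 2.84]. Speed limits (rad/s): [2.79, 2.79, 3.14, 3.14, 3.14, 3.14].

## Interface

Orientations are given as a unit quaternion [x, y, z, w].
In Python, from plant import ctrl, vision gives the robot as it stands. The module is installed in compiled form; this text tells all that it offers.
- The arm moves only by the tool play_rows, never from a script. Its arguments are lists of equal length, an entry for each row: "claw": the closure in counts, from 0 (fully open) to 255 (shut); "travel": the shift along the tool's x, y, z in m, a list of three; "dr": the turn, a rotation vector about the tool's x, y, z in rad, a list of three. In form: {"claw": [claw, ...], "travel": [[tx, ty, tz], ...], "dr": [[wx, wy, wz], ...]}. A call has 1 to 20 rows; each row is the pose to reach, as a shift and turn from the pose measured when the call began, along the tool's axes at that moment; what a row does not reach only later rows make up. A row lasts 1/10 s, in which the tool goes at most 50 mm and 8.59 degrees, less where a joint would pass 70% of its speed; a pose out of reach is approached as far as the arm can. A call with a gripper value outside its range is refused whole. The fingers move at their own pace and stop on an object; "force" is the grip in N (left out, the last holds). Time passes only in rows, so rows that repeat a pose let the fingers close. It gives the time, the measured TCP pose, the force and the opening at its end, in the units of the state.
- ctrl.get_state(): the state, without advancing time (a new reading comes with each control period).
- vision.read_camera(name): name is "scene" or "top" or "wrist"; returns a dict with "img" (480x640x3 uint8, red, green, blue), "range_z" (480x640 float32, m along the optical axis (not along the pixel's ray), 0 where there is no reading), "K" (3x3 intrinsics, pixels), "distortion" ([k1, k2, p1, p2, k3] as OpenCV has them; the pictures are not rectified), "world_to_cam" (4x4, takes a point from world to camera coordinates). Camera axes: x right, y up, looking along -z (the intrinsics and any distortion apply to the point x, -y, -z); pixel columns grow to the right and rows downward; lengths in m; the calibration is good to about 2 mm. A picture is of the moment at which its call begins.
- ctrl.sign_off(): hands the job in, once; it reports no verdict.
The state is a dict: "time": time; "qpos": joint angles; "dq": joint speeds; "joint_efforts": joint torques, N m; "eef_pos": TCP position; "tcp_rot": TCP orientation; "contact_force": force on the tool from outside, world axes, zero at the start; "wrist_torque": the same for the moment, N m; "opening": opening from 0.0 (shut) to 1.0 (fully open).
Only numpy, scipy, OpenCV 4.12 (cv2) and the standard library are available. Lean on these libraries where they do the work, as an engineer would, in place of code of your own. Each camera call takes 0.05 s, during which the arm holds its last target.

## Working session

There is one attempt and no reset: what is moved stays moved. The work goes in short steps, Python scripts to look and compute and a tool call to move; the robot and the scene stay as the last step left them, time stands still between calls to the robot, and variables do not carry over. Pictures are saved under pics/ and viewed, and the job is handed in when it is done.

Besides the shell and the picture viewer there is one more tool, called after ">>>" as name(argument=value, ...) on one line, values as JSON. play_rows: Moves the arm, as the interface text tells. Its arguments: {"type":"object","properties":{"claw":{"type":"array","items":{"type":"number"}},"travel":{"type":"array","items":{"type":"array","items":{"type":"number"}}},"dr":{"type":"array","items":{"type":"array","items":{"type":"number"}}},"force":{"type":"number"}},"required":["claw","travel","dr"]}

```bash
mkdir -p pics; ls
python3 - <<'E'
from plant import ctrl, vision
import cv2, numpy as np
print(ctrl.get_state())
for n in ("scene","top","wrist"):
    c=vision.read_camera(n)
    cv2.imwrite(f"pics/{n}0.png",c["img"][:,:,::-1])
    np.savez(f"{n}0.npz",**c)
    print(n,c["K"].tolist(),c["distortion"],c["world_to_cam"].round(3).tolist())
E
```

```text
pics
{'time': 0.0, 'qpos': array([ 1.10201002e+00,  2.87199749e-01,  1.57818257e+00, -1.52864214e-05,
        1.27862138e+00, -1.50015319e-01]), 'dq': array([-1.22184619e-03,  1.24016470e-03, -3.39423578e-05,  3.43743833e-04,
       -1.09465235e-03, -8.67854335e-04]), 'joint_efforts': array([-1.78342278e-03, -4.05977619e+01, -2.92623174e+01, -1.46264988e-04,
        5.57317631e-03,  3.94791613e-06]), 'eef_pos': array([0.21120054, 0.64034791, 0.20632152]), 'tcp_rot': array([ 0.11141084,  0.69839857, -0.1130379 ,  0.69788932]), 'contact_force': array([1.24488624, 0.0345494 , 0.83310729]), 'wrist_torque': array([ 0.03073099, -0.00460755,  0.00840309]), 'opening': 0.9958439452467195}
scene [[480.2098412464507, 0.0, 317.9964675748518], [0.0, 480.2098412464507, 242.36300636526408], [0.0, 0.0, 1.0]] [-0.03820864  0.          0.          0.          0.        ] [[0.621, 0.784, 0.017, -0.314], [-0.47, 0.355, 0.808, 0.2], [0.627, -0.51, 0.589, -1.479], [0.0, 0.0, 0.0, 1.0]]
top [[482.54098144421056, 0.0, 318.81954658607333], [0.0, 482.54098144421056, 237.2935490225016], [0.0, 0.0, 1.0]] [-0.11235104  0.          0.          0.          0.        ] [[-0.027, -0.999, -0.033, 0.038], [0.996, -0.029, 0.082, -0.496], [-0.083, -0.03, 0.996, -1.014], [0.0, 0.0, 0.0, 1.0]]
wrist [[346.028832243353, 0.0, 319.71038289740306], [0.0, 346.028832243353, 238.90907206115307], [0.0, 0.0, 1.0]] [-0.03405302  0.          0.          0.          0.        ] [[0.314, 0.949, -0.003, -0.674], [-0.913, 0.301, -0.274, 0.035], [-0.259, 0.089, 0.962, -0.379], [0.0, 0.0, 0.0, 1.0]]
```

View pics/scene0.png

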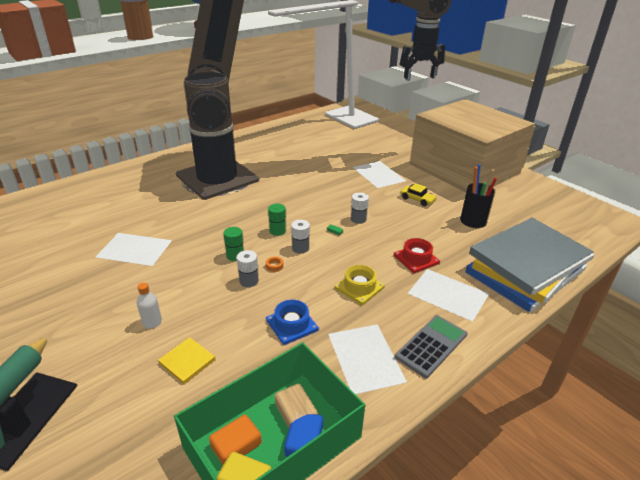

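View pics/top0.png

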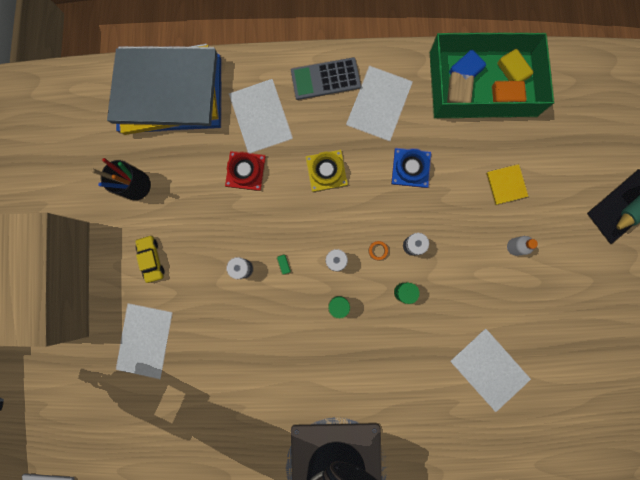

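View pics/wrist0.png

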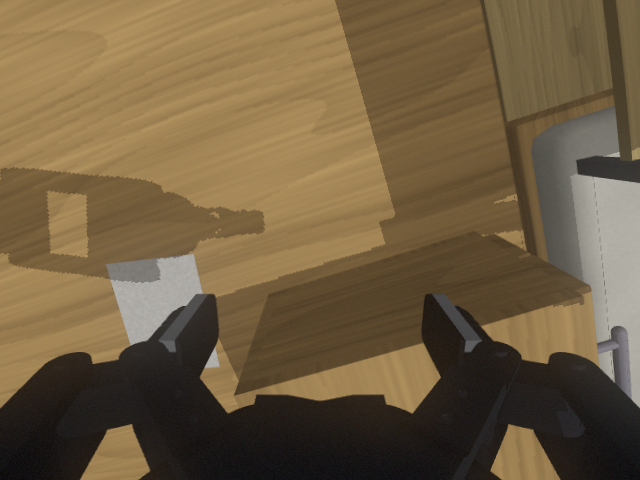

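The top view shows the three white lids at about (239,268), (337,260) and (418,244). The holders are red (245,170), yellow (327,170) and blue (412,168), and the green decoys are at (340,307) and (408,293). Next I'll measure positions by casting rays.

```bash
cat > h.py <<'E'
import numpy as np, cv2
def ray(c,px):
    p=cv2.undistortPoints(np.array(px,float).reshape(-1,1,2),c["K"],c["distortion"]).reshape(-1,2)
    d=np.c_[p[:,0],-p[:,1],-np.ones(len(p))]
    M=c["world_to_cam"]; R=M[:3,:3]; o=-R.T@M[:3,3]
    return o,d@R
def onplane(c,px,z):
    o,d=ray(c,px); return o+d*((z-o[2])/d[:,2])[:,None]
def proj(c,P):
    P=np.atleast_2d(P); M=c["world_to_cam"]; q=P@M[:3,:3].T+M[:3,3]
    q=q*[1,-1,-1]
    return cv2.projectPoints(q,np.zeros(3),np.zeros(3),c["K"],c["distortion"])[0].reshape(-1,2)
def mask(hsv,name):
    R={"white":[((0,0,150),(180,45,255))],"yellow":[((22,150,60),(34,255,255))],"red":[((0,170,50),(6,255,255)),((172,170,50),(180,255,255))],"blue":[((105,150,40),(125,255,255))],"green":[((50,120,20),(80,255,255))]}
    m=0
    for a,b in R[name]: m=m|cv2.inRange(hsv,a,b)
    return m
def blobs(c,name,amin=60,amax=6000):
    hsv=cv2.cvtColor(c["img"],cv2.COLOR_RGB2HSV); m=mask(hsv,name)
    cs,_=cv2.findContours(m,cv2.RETR_EXTERNAL,cv2.CHAIN_APPROX_NONE)
    return [k for k in cs if amin<cv2.contourArea(k)<amax]
E
python3 - <<'E'
from h import *
for n in("top","scene"):
    c=dict(np.load(n+"0.npz"))
    for col,z in(("white",.072),("red",.010),("yellow",.010),("blue",.010)):
        for k in blobs(c,col,60 ,3000):
            (x,y),r=cv2.minEnclosingCircle(k); 
            b=cv2.minAreaRect(k)
            print(n,col,cv2.contourArea(k),"circ",round(x),round(y),round(r,1),"rect",np.round(b[0],1),np.round(b[1],1),round(b[2]),onplane(c,[(x,y),b[0]],z).round(4)[:,:2].tolist())
E
```

```text
top white 2650.0 circ 143 340 39.6 rect [143.6 340.1] [45.8 67.3] 10 [[0.29, 0.3921], [0.2901, 0.3911]]
top white 310.5 circ 236 268 10.7 rect [236.5 267.5] [21. 19.] 90 [[0.4357, 0.1929], [0.4359, 0.1929]]
top white 324.0 circ 336 259 10.7 rect [336.  259.5] [21. 20.] 90 [[0.4468, -0.0107], [0.4467, -0.011]]
top white 313.5 circ 418 243 10.6 rect [418. 243.] [20. 20.] 90 [[0.4755, -0.1782], [0.4754, -0.1787]]
top white 107.0 circ 326 168 6.2 rect [326.  168.5] [11. 12.] 90 [[0.6352, 0.0041], [0.6352, 0.004]]
top white 104.5 circ 243 169 6.3 rect [243.5 168.5] [11. 11.] 90 [[0.6411, 0.1762], [0.6414, 0.1758]]
top white 105.5 circ 412 166 6.2 rect [412.  165.5] [11. 12.] 90 [[0.6352, -0.1735], [0.636, -0.1738]]
top white 2828.5 circ 260 116 38.4 rect [260.2 115.4] [63.6 46.8] 72 [[0.7544, 0.1399], [0.7545, 0.1396]]
top white 2871.0 circ 379 102 38.7 rect [379.  102.6] [47.4 64.1] 21 [[0.7744, -0.1105], [0.7731, -0.1113]]
top red 90.0 circ 116 170 17.8 rect [116.4 169.5] [35.6  3.9] 39 [[0.6655, 0.4825], [0.6667, 0.4815]]
top red 1167.0 circ 244 170 24.6 rect [244.6 170.2] [36.6 35.7] 
[... 3697 characters left out ...]
1.8] [86.3 25.8] 14 [[0.8361, 0.3269], [0.8528, 0.2913]]
scene yellow 271.5 circ 418 194 17.6 rect [418.8 192.3] [35.  16.2] 21 [[0.4558, 0.4109], [0.4486, 0.4225]]
scene blue 880.5 circ 304 436 26.2 rect [300.6 431.3] [24.5 51.5] 55 [[0.8658, -0.3154], [0.8569, -0.3147]]
scene blue 1305.5 circ 292 323 25.7 rect [290.4 320.5] [40.6 41. ] 62 [[0.6512, -0.1828], [0.6436, -0.1812]]
scene blue 533.5 circ 500 285 37.6 rect [498.9 286.7] [75.  10.9] 30 [[0.8408, 0.2582], [0.843, 0.2506]]
scene blue 2381.5 circ 471 22 41.1 rect [471.   26.5] [53. 70.] 90 [[-0.9789, 2.5743], [-0.8748, 2.4352]]
scene blue 1316.0 circ 390 20 28.7 rect [391.3  17.7] [50.9 32.3] 13 [[-1.3223, 2.1036], [-1.3752, 2.1654]]
```

```bash
cat >> h.py <<'E'
from scipy.spatial.transform import Rotation as Rot
def move(st,pos,yaw=0.0):
    """travel & dr from measured pose to tool-down pose with tool y at angle yaw from world y (mod pi)"""
    R0=Rot.from_quat(st["tcp_rot"])
    best=None
    for k in (0,np.pi):
        a=yaw+k
        x=np.array([0,0,-1.]); y=np.array([-np.sin(a),np.cos(a),0]); z=np.cross(x,y)
        Rt=Rot.from_matrix(np.c_[x,y,z]); dr=(R0.inv()*Rt).as_rotvec()
        if best is None or np.linalg.norm(dr)<np.linalg.norm(best): best=dr
    t=R0.inv().apply(np.array(pos)-st["eef_pos"])
    return t.round(4).tolist(),best.round(4).tolist(),"rows>=%d"%max(np.ceil(np.linalg.norm(t)/.05),np.ceil(np.degrees(np.linalg.norm(best))/8.59))
E
python3 - <<'E'
from h import *
from plant import ctrl
st=ctrl.get_state()
print(Rot.from_quat(st["tcp_rot"]).as_matrix().round(3))
for n in("top","scene","wrist"):
    c=dict(np.load(n+"0.npz"));M=c["world_to_cam"];print(n,(-M[:3,:3].T@M[:3,3]).round(3))
# holders: rim circle from depth: points 0.036<z<0.05 within colour mask
for n in("top","scene"):
    c=dict(np.load(n+"0.npz")); v,u=np.mgrid[0:480,0:640]; px=np.c_[u.ravel(),v.ravel()].astype(float)
    o,d=ray(c,px); p=o+d*c["range_z"].ravel()[:,None]
    hsv=cv2.cvtColor(c["img"],cv2.COLOR_RGB2HSV)
    ok0=(c["range_z"].ravel()>0)
    for col,(x,y) in dict(red=(.645,.18),yellow=(.64,.004),blue=(.64,-.178)).items():
        m=(mask(hsv,col).ravel()>0)&ok0&(np.hypot(p[:,0]-x,p[:,1]-y)<.07)
        q=p[m]; rim=q[(q[:,2]>.040)]
        ft=q[(q[:,2]<.016)]
        (a,b),r=cv2.minEnclosingCircle(rim[:,:2].astype(np.float32))
        print(n,col,len(rim),"z",rim[:,2].max().round(3),"rim",round(a,4),round(b,4),round(r,4),"foot",np.round(cv2.minAreaRect(ft[:,:2].astype(np.float32)),4) if 0 else cv2.minAreaRect(ft[:,:2].astype(np.float32)))
    for k,(x,y) in dict(P1=(.436,.193),P2=(.447,-.011),P3=(.4755,-.178)).items():
        m=ok0&(np.hypot(p[:,0]-x,p[:,1]-y)<.04)&(p[:,2]>.066)&(p[:,2]<.08); q=p[m]
        (a,b),r=cv2.minEnclosingCircle(q[:,:2].astype(np.float32)); print(n,k,len(q),round(a,4),round(b,4),round(r,4),q[:,2].mean().round(4))
for n in ("top",):
    c=dict(np.load(n+"0.npz"))
    for k,u in dict(red=(243.3,168.7),yellow=(326,168.3),blue=(412,165.8)).items(): print(k,onplane(c,[u],.025).round(4))
E
```

```text
[[-0.001  0.313  0.95 ]
 [-0.002  0.95  -0.313]
 [-1.    -0.002 -0.   ]]
top [ 0.411 -0.007  1.052]
scene [ 1.216 -0.579  0.715]
wrist [0.145 0.663 0.372]
top red 271 z 0.048 rim 0.6523 0.1843 0.0353 foot ((0.6517118215560913, 0.18459489941596985), (0.08054539561271667, 0.07924608886241913), 81.5770492553711)
top yellow 292 z 0.047 rim 0.6461 0.0052 0.0347 foot ((0.6459797620773315, 0.004075042903423309), (0.08137545734643936, 0.0812167227268219), 8.741927146911621)
top blue 255 z 0.048 rim 0.6467 -0.182 0.0345 foot ((0.6461171507835388, -0.18165597319602966), (0.07851596176624298, 0.07972890883684158), 81.35267639160156)
top P1 368 0.4349 0.1914 0.0229 0.0718
top P2 368 0.4459 -0.0095 0.0227 0.0719
top P3 378 0.4745 -0.1785 0.0231 0.0716
scene red 132 z 0.046 rim 0.6545 0.1833 0.0341 foot ((0.6544007658958435, 0.18433140218257904), (0.08656790107488632, 0.08305101096630096), 79.44075012207031)
scene yellow 194 z 0.047 rim 0.6482 0.0043 0.0356 foot ((0.6473968029022217, 0.00830809772014618), (0.08070089668035507, 0.09290025383234024), 8.517740249633789)
scene blue 220 z 0.047 rim 0.65 -0.1832 0.0336 foot ((0.650041401386261, -0.18296082317829132), (0.07878982275724411, 0.08004488050937653), 82.43843078613281)
scene P1 138 0.4384 0.1912 0.0238 0.0712
scene P2 169 0.4502 -0.0113 0.0239 0.0714
scene P3 231 0.4781 -0.1784 0.0237 0.0713
red [[0.6521 0.1851 0.025 ]]
yellow [[0.6464 0.0045 0.025 ]]
blue [[ 0.6462 -0.1818  0.025 ]]
```

Run:
```python
from h import *
from plant import ctrl
st=ctrl.get_state()
print(move(st,(.437,.192,.17)))
```

```text
([0.0372, -0.3551, 0.355], [-0.3188, -0.0006, 0.0018], 'rows>=11')
```

>>> play_rows(claw=[60,60,60,60,60,60,60,60,60,60,60,60,60,60], travel=[[0.037,-0.355,0.355],[0.037,-0.355,0.355],[0.037,-0.355,0.355],[0.037,-0.355,0.355],[0.037,-0.355,0.355],[0.037,-0.355,0.355],[0.037,-0.355,0.355],[0.037,-0.355,0.355],[0.037,-0.355,0.355],[0.037,-0.355,0.355],[0.037,-0.355,0.355],[0.037,-0.355,0.355],[0.037,-0.355,0.355],[0.037,-0.355,0.355]], dr=[[-0.319,-0.0006,0.0018],[-0.319,-0.0006,0.0018],[-0.319,-0.0006,0.0018],[-0.319,-0.0006,0.0018],[-0.319,-0.0006,0.0018],[-0.319,-0.0006,0.0018],[-0.319,-0.0006,0.0018],[-0.319,-0.0006,0.0018],[-0.319,-0.0006,0.0018],[-0.319,-0.0006,0.0018],[-0.319,-0.0006,0.0018],[-0.319,-0.0006,0.0018],[-0.319,-0.0006,0.0018],[-0.319,-0.0006,0.0018]], force=40)

```text
time: 1.55
eef_pos: [0.4364, 0.1934, 0.1702]
tcp_rot: [-0.001, 0.707, 0.001, 0.707]
contact_force: [-0.0, -0.3, -0.3]
opening: 0.762
```

Run:
```python
from h import *
from plant import ctrl,vision
c=vision.read_camera("wrist"); cv2.imwrite("pics/w1.png",c["img"][:,:,::-1]); np.savez("w1.npz",**c)
st=ctrl.get_state(); print({k:np.round(v,4) for k,v in st.items()})
print(move(st,(.437,.192,.10)))
```

```text
{'time': np.float64(1.6), 'qpos': array([ 2.0410e-01, -1.2460e-01,  2.0855e+00,  2.0000e-04,  1.1807e+00,
       -1.3696e+00]), 'dq': array([ 0.0009,  0.0004, -0.0025, -0.0024, -0.0009, -0.0006]), 'joint_efforts': array([-2.60200e-01, -2.31591e+01, -2.81736e+01, -7.50000e-03,
       -1.00000e-03,  2.00000e-03]), 'eef_pos': array([0.4364, 0.1934, 0.1702]), 'tcp_rot': array([-0.0009,  0.7071,  0.0011,  0.7071]), 'contact_force': array([-0.3605,  0.4352, -0.1116]), 'wrist_torque': array([ 0.0186, -0.0165,  0.0238]), 'opening': np.float64(0.7641)}
([0.0702, -0.0014, 0.0006], [0.0028, -0.0, -0.0002], 'rows>=2')
```

View pics/w1.png

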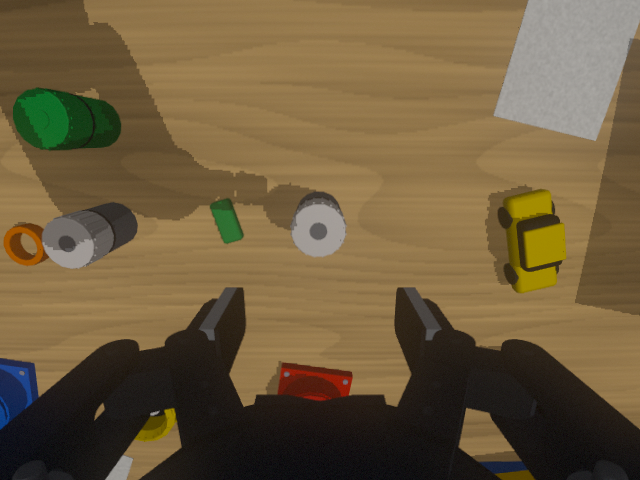

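The wrist view shows can P1's lid at about (319,229), centred between the fingers, with the eraser at (228,221) well clear. I'll refine the position from this view.

```bash
cat >> h.py <<'E'
def wristlid(c,guess,z=.072):
    """lid top disc: depth points near lid height around guess"""
    v,u=np.mgrid[0:480,0:640]; px=np.c_[u.ravel(),v.ravel()].astype(float)
    o,d=ray(c,px); p=o+d*c["range_z"].ravel()[:,None]
    m=(c["range_z"].ravel()>0)&(np.hypot(p[:,0]-guess[0],p[:,1]-guess[1])<.035)&(abs(p[:,2]-z)<.005)
    im=m.reshape(480,640).astype(np.uint8); im=cv2.morphologyEx(im,cv2.MORPH_OPEN,np.ones((3,3)))
    k=max(cv2.findContours(im,cv2.RETR_EXTERNAL,cv2.CHAIN_APPROX_NONE)[0],key=cv2.contourArea)
    e=cv2.fitEllipse(k); q=onplane(c,k.reshape(-1,2).astype(float),z)
    (a,b),r=cv2.minEnclosingCircle(q[:,:2].astype(np.float32))
    return e[0],np.round(onplane(c,[e[0]],z)[0,:2],4),np.round((a,b,r),4)
E
python3 - <<'E'
from h import *
c=dict(np.load("w1.npz")); print(wristlid(c,(.436,.192))); 
try: print(wristlid(c,(.4475,-.0105)))
except Exception as e: print(e)
E
```

```text
((317.7434997558594, 228.9561309814453), array([0.4338, 0.192 ]), array([0.434 , 0.1921, 0.0224]))
((69.24515533447266, 242.12905883789062), array([ 0.4451, -0.0095]), array([ 0.4459, -0.0093,  0.0236]))
```

>>> play_rows(claw=[60,60,60,60,60,255,255,255,255,255], travel=[[0.04,-0.001,-0.001],[0.08,-0.001,-0.001],[0.11,-0.001,-0.001],[0.136,-0.001,-0.001],[0.136,-0.001,-0.001],[0.136,-0.001,-0.001],[0.136,-0.001,-0.001],[0.136,-0.001,-0.001],[0.136,-0.001,-0.001],[0.136,-0.001,-0.001]], dr=[[0,0,0],[0,0,0],[0,0,0],[0,0,0],[0,0,0],[0,0,0],[0,0,0],[0,0,0],[0,0,0],[0,0,0]], force=40)

```text
time: 2.6
eef_pos: [0.4369, 0.1929, 0.0359]
tcp_rot: [-0.0, 0.706, 0.001, 0.708]
contact_force: [-0.5, 0.5, 6.0]
opening: 0.489
```

Run:
```python
from h import *
from plant import ctrl,vision
c=vision.read_camera("wrist"); cv2.imwrite("pics/w2.png",c["img"][:,:,::-1]); np.savez("w2.npz",**c)
st=ctrl.get_state(); print({k:np.round(st[k],4) for k in("time","eef_pos","contact_force","opening")})
```

```text
{'time': np.float64(2.65), 'eef_pos': array([0.4369, 0.193 , 0.0359]), 'contact_force': array([2.5000e-03, 7.1890e-01, 6.5101e+00]), 'opening': np.float64(0.4972)}
```

View pics/w2.png

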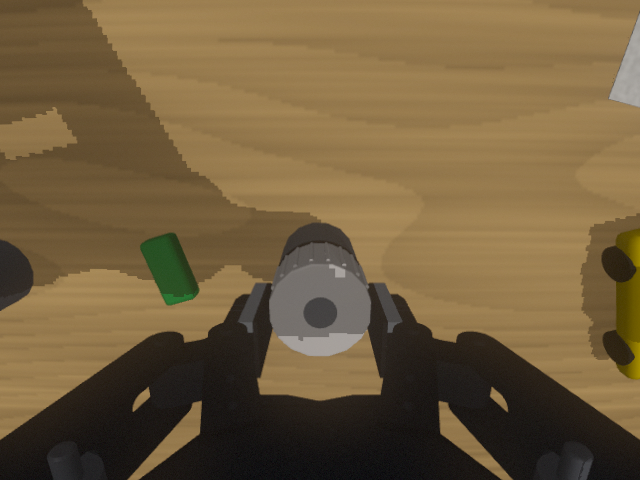

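The can is gripped on the lid at about (320,310), centred between the pads. Lifting it to weigh it.

>>> play_rows(claw=[255,255,255,255,255,255,255], travel=[[-0.015,0,0],[-0.03,0,0],[-0.03,0,0],[-0.03,0,0],[-0.03,0,0],[-0.03,0,0],[-0.03,0,0]], dr=[[0,0,0],[0,0,0],[0,0,0],[0,0,0],[0,0,0],[0,0,0],[0,0,0]])

```text
time: 3.35
eef_pos: [0.4362, 0.1927, 0.065]
tcp_rot: [-0.001, 0.707, 0.001, 0.708]
contact_force: [0.3, -0.4, -4.8]
opening: 0.491
```

```bash
cat > weigh.py <<'E'
from h import *
from plant import ctrl,vision
f=[]
for i in range(8):
    vision.read_camera("scene"); s=ctrl.get_state(); f.append(s["contact_force"])
f=np.array(f); print(f.mean(0).round(2),f.std(0).round(2),s["time"],s["eef_pos"].round(4),s["opening"])
E
python3 weigh.py
```

```text
[ 0.26  0.32 -4.58] [0.64 0.46 0.36] 3.75 [0.4369 0.1929 0.0659] 0.49080823829961456
```

Weight is about 4.4 N, so P1 is the solid one. I'll set it back down and move over P2.

>>> play_rows(claw=[255,255,255,60,60,60,60,60,60,60,60,60,60,60,60,60], travel=[[0.015,0,0],[0.03,0,0],[0.03,0,0],[0.03,0,0],[0.03,0,0],[0.03,0,0],[0.0,0,0],[-0.045,0,0],[-0.06,0,0],[-0.06,-0.05,0.003],[-0.06,-0.1,0.005],[-0.06,-0.15,0.008],[-0.06,-0.19,0.01],[-0.06,-0.203,0.01],[-0.06,-0.203,0.01],[-0.06,-0.203,0.01]], dr=[[0,0,0],[0,0,0],[0,0,0],[0,0,0],[0,0,0],[0,0,0],[0,0,0],[0,0,0],[0,0,0],[0,0,0],[0,0,0],[0,0,0],[0,0,0],[0,0,0],[0,0,0],[0,0,0]])

```text
time: 5.35
eef_pos: [0.4472, -0.0095, 0.1259]
tcp_rot: [-0.0, 0.706, 0.002, 0.708]
contact_force: [0.7, -0.1, 1.3]
opening: 0.764
```

Run:
```python
from h import *
from plant import ctrl,vision
c=vision.read_camera("wrist"); cv2.imwrite("pics/w3.png",c["img"][:,:,::-1]); np.savez("w3.npz",**c)
st=ctrl.get_state(); print({k:np.round(st[k],4) for k in("time","eef_pos","contact_force","opening")})
t=vision.read_camera("top"); 
for g in((.436,.192),(.4465,-.01),(.476,-.178)): 
  for n,k in(("w",c),("t",t)):
    try: print(n,wristlid(k,g))
    except Exception as e: print(n,"none")
print(move(st,(.4465,-.01,.034)))
```

```text
{'time': np.float64(5.4), 'eef_pos': array([ 0.4471, -0.009 ,  0.1258]), 'contact_force': array([ 0.1996, -0.7847, -0.3166]), 'opening': np.float64(0.7624)}
w ((612.4785766601562, 231.43853759765625), array([0.4348, 0.1879]), array([0.4347, 0.1891, 0.0235]))
t ((237.16896057128906, 267.960205078125), array([0.4349, 0.1915]), array([0.435 , 0.191 , 0.0226]))
w ((315.721923828125, 244.89120483398438), array([ 0.4445, -0.0119]), array([ 0.445 , -0.0118,  0.0224]))
t none
w ((79.41287994384766, 283.9102478027344), array([ 0.4733, -0.1769]), array([ 0.4736, -0.1771,  0.0238]))
t ((418.1341247558594, 243.28387451171875), array([ 0.4748, -0.179 ]), array([ 0.4743, -0.1785,  0.0226]))
([0.0918, -0.0011, -0.001], [0.0036, 0.0034, -0.002], 'rows>=2')
```

View pics/w3.png

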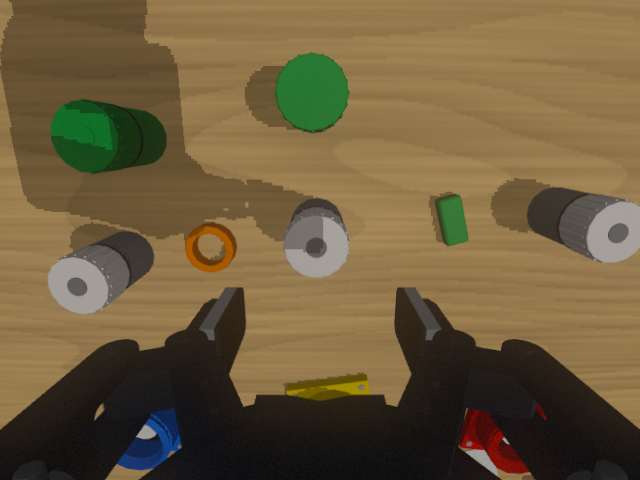

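P2's lid is at (316,245), centred between the open fingers. The tape at (210,247) and the eraser at (452,220) are clear. P1 stands upright at its old place, near (614,232). Descending, gripping and lifting.

>>> play_rows(claw=[60,60,60,60,255,255,255,255,255,255,255,255,255,255], travel=[[0.04,-0.001,-0.001],[0.07,-0.001,-0.001],[0.092,-0.001,-0.001],[0.092,-0.001,-0.001],[0.092,-0.001,-0.001],[0.092,-0.001,-0.001],[0.092,-0.001,-0.001],[0.092,-0.001,-0.001],[0.092,-0.001,-0.001],[0.075,-0.001,-0.001],[0.06,-0.001,-0.001],[0.06,-0.001,-0.001],[0.06,-0.001,-0.001],[0.06,-0.001,-0.001]], dr=[[0.004,0.003,-0.002],[0.004,0.003,-0.002],[0.004,0.003,-0.002],[0.004,0.003,-0.002],[0.004,0.003,-0.002],[0.004,0.003,-0.002],[0.004,0.003,-0.002],[0.004,0.003,-0.002],[0.004,0.003,-0.002],[0.004,0.003,-0.002],[0.004,0.003,-0.002],[0.004,0.003,-0.002],[0.004,0.003,-0.002],[0.004,0.003,-0.002]])

```text
time: 6.85
eef_pos: [0.4454, -0.0096, 0.0646]
tcp_rot: [0.0, 0.708, 0.0, 0.707]
contact_force: [-0.4, 0.0, -0.9]
opening: 0.498
```

```bash
python3 weigh.py
```

```text
[ 0.09 -0.02 -0.8 ] [0.53 0.47 0.32] 7.25 [ 0.4462 -0.0097  0.0655] 0.4993294501310216
```

P2 weighs about 0.8 N, so it is the empty one. Setting it down and moving to P3.

>>> play_rows(claw=[255,255,255,60,60,60,60,60,60,60,60,60,60,60,60], travel=[[0.015,0,0],[0.031,0,0],[0.031,0,0],[0.031,0,0],[0.031,0,0],[0.031,0,0],[0.0,0,0],[-0.045,0,0],[-0.06,0,0],[-0.06,-0.05,0.009],[-0.06,-0.1,0.018],[-0.06,-0.15,0.026],[-0.06,-0.168,0.029],[-0.06,-0.168,0.029],[-0.06,-0.168,0.029]], dr=[[0,0,0],[0,0,0],[0,0,0],[0,0,0],[0,0,0],[0,0,0],[0,0,0],[0,0,0],[0,0,0],[0,0,0],[0,0,0],[0,0,0],[0,0,0],[0,0,0],[0,0,0]])

```text
time: 8.75
eef_pos: [0.4749, -0.1775, 0.1254]
tcp_rot: [0.001, 0.707, -0.0, 0.707]
contact_force: [0.0, 1.1, 0.4]
opening: 0.766
```

Run:
```python
from h import *
from plant import ctrl,vision
c=vision.read_camera("wrist"); cv2.imwrite("pics/w4.png",c["img"][:,:,::-1]); np.savez("w4.npz",**c)
st=ctrl.get_state(); print({k:np.round(st[k],4) for k in("time","eef_pos","contact_force","opening")})
for g in((.4465,-.01),(.476,-.178)): 
    try: print(wristlid(c,g))
    except Exception as e: print("none")
print(move(st,(.475,-.178,.034)))
```

```text
{'time': np.float64(8.8), 'eef_pos': array([ 0.4748, -0.1768,  0.1252]), 'contact_force': array([-0.6715,  0.2188,  0.1136]), 'opening': np.float64(0.7625)}
((571.1663208007812, 202.5035858154297), array([ 0.4432, -0.0135]), array([ 0.4435, -0.0135,  0.0235]))
((316.663818359375, 247.29811096191406), array([ 0.4735, -0.1793]), array([ 0.4738, -0.1793,  0.0224]))
([0.0912, -0.0013, 0.0002], [0.0005, -0.0008, -0.0008], 'rows>=2')
```

View pics/w4.png

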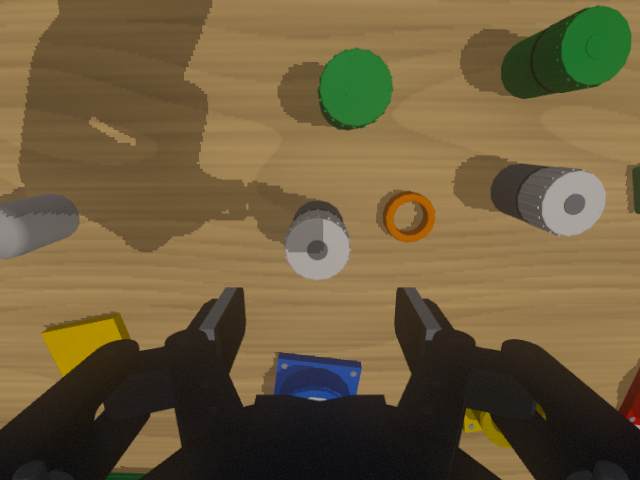

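P3's lid is at (317,247), with the tape at (410,217) about 1 cm clear of the right finger. P2 stands upright. Gripping and lifting P3.

>>> play_rows(claw=[60,60,60,60,255,255,255,255,255,255,255,255,255,255], travel=[[0.04,-0.002,0],[0.07,-0.002,0],[0.091,-0.002,0],[0.091,-0.002,0],[0.091,-0.002,0],[0.091,-0.002,0],[0.091,-0.002,0],[0.091,-0.002,0],[0.091,-0.002,0],[0.075,-0.002,0],[0.06,-0.002,0],[0.06,-0.002,0],[0.06,-0.002,0],[0.06,-0.002,0]], dr=[[0,0,0],[0,0,0],[0,0,0],[0,0,0],[0,0,0],[0,0,0],[0,0,0],[0,0,0],[0,0,0],[0,0,0],[0,0,0],[0,0,0],[0,0,0],[0,0,0]])

```text
time: 10.2
eef_pos: [0.4738, -0.1783, 0.064]
tcp_rot: [0.001, 0.708, 0.001, 0.706]
contact_force: [-0.4, 0.1, -2.4]
opening: 0.496
```

```bash
python3 weigh.py
```

```text
[ 0.25  0.12 -2.17] [0.45 0.31 0.51] 10.6 [ 0.4747 -0.1787  0.0651] 0.4942998627857603
```

P3 weighs about 2.2 N, so it is the filled one; all three weights are distinct. I'll put it back and start placing with the empty can (P2).

>>> play_rows(claw=[255,255,255,60,60,60,60,60,60,60,60,60,60,60,60], travel=[[0.015,0,0],[0.031,0,0],[0.031,0,0],[0.031,0,0],[0.031,0,0],[0.031,0,0],[0.0,0,0],[-0.045,0,0],[-0.06,0,0],[-0.06,0.05,-0.009],[-0.06,0.1,-0.018],[-0.06,0.15,-0.026],[-0.06,0.168,-0.029],[-0.06,0.168,-0.029],[-0.06,0.168,-0.029]], dr=[[0,0,0],[0,0,0],[0,0,0],[0,0,0],[0,0,0],[0,0,0],[0,0,0],[0,0,0],[0,0,0],[0,0,0],[0,0,0],[0,0,0],[0,0,0],[0,0,0],[0,0,0]])

```text
time: 12.1
eef_pos: [0.4461, -0.0109, 0.1258]
tcp_rot: [-0.001, 0.707, 0.001, 0.707]
contact_force: [-1.2, -0.2, 0.1]
opening: 0.764
```

Run:
```python
from h import *
from plant import ctrl,vision
c=vision.read_camera("wrist"); cv2.imwrite("pics/w5.png",c["img"][:,:,::-1]); np.savez("w5.npz",**c)
st=ctrl.get_state(); print({k:np.round(st[k],4) for k in("time","eef_pos","contact_force","opening")})
for g in((.4465,-.01),(.476,-.178)): 
    try: print(wristlid(c,g))
    except Exception as e: print("none")
print(move(st,(.4455,-.010,.034)))
```

```text
{'time': np.float64(12.15), 'eef_pos': array([ 0.4462, -0.0115,  0.1257]), 'contact_force': array([ 0.0931, -0.2618,  0.4601]), 'opening': np.float64(0.7677)}
((319.0673828125, 243.89047241210938), array([ 0.4424, -0.0111]), array([ 0.4428, -0.0112,  0.0224]))
((81.11865234375, 283.96197509765625), array([ 0.4719, -0.1772]), array([ 0.4724, -0.1773,  0.0236]))
([0.0917, 0.0014, -0.0007], [0.0004, 0.0001, -0.0002], 'rows>=2')
```

View pics/w5.png

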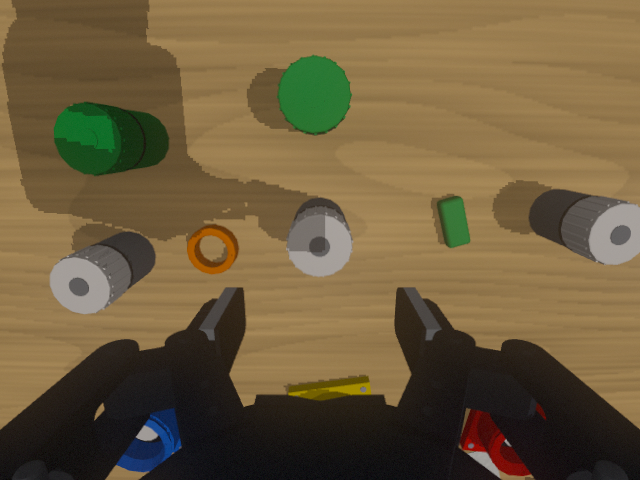

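>>> play_rows(claw=[60,60,60,60,255,255,255,255,255,255,255,255,255,255,255,255,255,255,255,255], travel=[[0.04,0.001,-0.002],[0.07,0.001,-0.002],[0.092,0.001,-0.002],[0.092,0.001,-0.002],[0.092,0.001,-0.002],[0.092,0.001,-0.002],[0.092,0.001,-0.002],[0.092,0.001,-0.002],[0.07,0.001,-0.002],[0.03,0.001,-0.002],[-0.01,0.001,-0.002],[-0.045,0.01,0.02],[-0.045,0.03,0.06],[-0.045,0.05,0.1],[-0.045,0.07,0.14],[-0.045,0.086,0.18],[-0.045,0.086,0.2],[-0.045,0.086,0.2],[-0.045,0.086,0.2],[-0.045,0.086,0.2]], dr=[[0,0,0],[0,0,0],[0,0,0],[0,0,0],[0,0,0],[0,0,0],[0,0,0],[0,0,0],[0,0,0],[0,0,0],[0,0,0],[0,0,0],[0,0,0],[0,0,0],[0,0,0],[0,0,0],[0,0,0],[0,0,0],[0,0,0],[0,0,0]])

```text
time: 14.15
eef_pos: [0.645, 0.0745, 0.1706]
tcp_rot: [0.0, 0.707, 0.0, 0.707]
contact_force: [-0.9, 0.3, -0.6]
opening: 0.49
```

```bash
cat > held.py <<'E'
import sys
from h import *
from plant import ctrl,vision
name,col,hx,hy=sys.argv[1],sys.argv[2],float(sys.argv[3]),float(sys.argv[4])
c=vision.read_camera("wrist"); cv2.imwrite(f"pics/{name}.png",c["img"][:,:,::-1]); np.savez(name+".npz",**c)
st=ctrl.get_state(); print({k:np.round(st[k],4) for k in("time","eef_pos","contact_force","opening","tcp_rot")})
t=st["eef_pos"]
def cloud(c):
    v,u=np.mgrid[0:480,0:640]; o,d=ray(c,np.c_[u.ravel(),v.ravel()]); return o+d*c["range_z"].ravel()[:,None]
p=cloud(c); near=np.hypot(p[:,0]-t[0],p[:,1]-t[1])<.03
hsv=cv2.cvtColor(c["img"],cv2.COLOR_RGB2HSV)
q=p[near&(mask(hsv,"white").ravel()>0)]; h,e=np.histogram(q[:,2],bins=np.arange(0,.25,.002)); zt=e[h.argmax()]+.001
zt=np.median(q[abs(q[:,2]-zt)<.003,2]); print("lid z",zt.round(4),"minus tcp",(zt-t[2]).round(4))
r=wristlid(c,t[:2],zt); print("lid",r,"minus tcp",(r[1]-t[:2]).round(4),(r[2][:2]-t[:2]).round(4))
m=(mask(hsv,col).ravel()>0)&(np.hypot(p[:,0]-hx,p[:,1]-hy)<.07)
q=p[m]; rim=q[q[:,2]>.040]; ft=q[(q[:,2]<.016)]
(a,b),rr=cv2.minEnclosingCircle(rim[:,:2].astype(np.float32)); print("rim",len(rim),round(a,4),round(b,4),round(rr,4),"foot",np.round(cv2.minAreaRect(ft[:,:2].astype(np.float32))[0],4),np.round(cv2.minAreaRect(ft[:,:2].astype(np.float32))[1],4))
bw=p[(mask(hsv,"white").ravel()>0)&(np.hypot(p[:,0]-hx,p[:,1]-hy)<.02)&(p[:,2]<.04)]
if len(bw): (a,b),rr=cv2.minEnclosingCircle(bw[:,:2].astype(np.float32)); print("button",len(bw),round(a,4),round(b,4),round(rr,4),"z",np.median(bw[:,2]).round(4))
E
python3 held.py w6 yellow .6465 .0047
```

```text
{'time': np.float64(14.2), 'eef_pos': array([0.645 , 0.0744, 0.1708]), 'contact_force': array([-0.231 ,  0.5769, -1.0532]), 'opening': np.float64(0.4964), 'tcp_rot': array([0.000e+00, 7.073e-01, 1.000e-04, 7.069e-01])}
lid z 0.2068 minus tcp 0.036
lid ((319.6507873535156, 305.8154296875), array([0.641 , 0.0748]), array([0.6365, 0.0747, 0.0285])) minus tcp [-0.004   0.0004] [-0.0085  0.0003]
rim 1690 0.643 0.0149 0.0456 foot [ 6.505e-01 -6.000e-04] [0.0879 0.0904]
button 186 0.6528 0.003 0.0123 z 0.0243
```

View pics/w6.png

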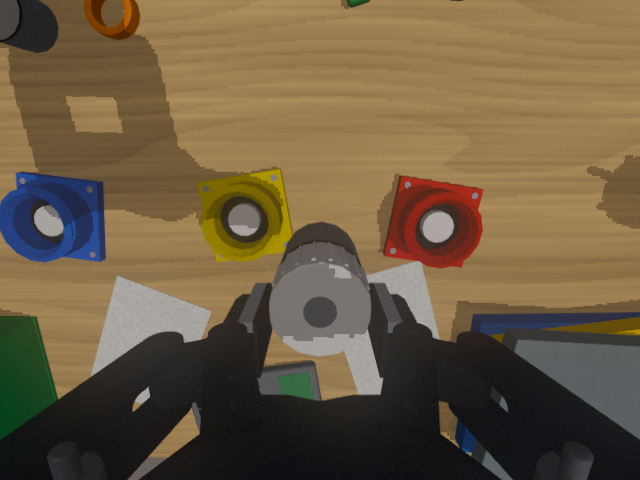

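```bash
cat > fit.py <<'E'
import sys
from h import *
def cloud(c):
    v,u=np.mgrid[0:480,0:640]; o,d=ray(c,np.c_[u.ravel(),v.ravel()]); return o+d*c["range_z"].ravel()[:,None]
def rims(c,vis=None):
    p=cloud(c); hsv=cv2.cvtColor(c["img"],cv2.COLOR_RGB2HSV); out={}
    for col,(x,y) in dict(red=(.653,.184),yellow=(.6465,.0047),blue=(.6475,-.182)).items():
        m=(mask(hsv,col).ravel()>0)&(np.hypot(p[:,0]-x,p[:,1]-y)<.05)&(p[:,2]>.041)&(p[:,2]<.048)
        im=m.reshape(480,640).astype(np.uint8)*255
        im=cv2.morphologyEx(im,cv2.MORPH_CLOSE,np.ones((3,3))); im=cv2.morphologyEx(im,cv2.MORPH_OPEN,np.ones((2,2)))
        cs=cv2.findContours(im,cv2.RETR_EXTERNAL,cv2.CHAIN_APPROX_NONE)[0]
        if not cs: continue
        k=cv2.convexHull(max(cs,key=cv2.contourArea)); 
        q=onplane(c,k.reshape(-1,2).astype(float),.044)[:,:2]
        A=np.c_[2*q,np.ones(len(q))]
        for _ in range(4):
            s=np.linalg.lstsq(A,(q**2).sum(1),rcond=None)[0]; r=np.sqrt(s[2]+s[0]**2+s[1]**2); e=abs(np.hypot(*(q-s[:2]).T)-r); ok=e<max(.0015,1.5*np.median(e)); q=q[ok];A=A[ok]
        out[col]=(s[:2].round(4),r.round(4),len(q))
        if vis is not None: cv2.polylines(vis,[k],True,(255,0,255),1)
    return out
def dot(c,t,zt):
    g=cv2.cvtColor(c["img"],cv2.COLOR_RGB2GRAY); u=proj(c,[t[0],t[1],zt])[0]
    m=np.zeros_like(g); cv2.circle(m,tuple(int(a) for a in np.round(u)),28,255,-1)
    d=((g<90)&(m>0)).astype(np.uint8)
    k=max(cv2.findContours(d,cv2.RETR_EXTERNAL,cv2.CHAIN_APPROX_NONE)[0],key=cv2.contourArea); e=cv2.minEnclosingCircle(k)
    return e,onplane(c,[e[0]],zt)[0,:2].round(4)
if __name__=="__main__":
    for n in sys.argv[1:]:
        c=dict(np.load(n+".npz")); v=c["img"][:,:,::-1].copy(); print(n,rims(c,v)); cv2.imwrite(f"pics/{n}_fit.png",v)
E
python3 fit.py top0 scene0 w6; python3 -c "
from fit import *
c=dict(np.load('w6.npz')); print(dot(c,(.645,.0744),.2068))"
```

```text
top0 {'red': (array([0.6495, 0.1812]), np.float64(0.0337), 24), 'yellow': (array([0.6431, 0.0031]), np.float64(0.0338), 22), 'blue': (array([ 0.6434, -0.1831]), np.float64(0.0329), 21)}
scene0 {'red': (array([0.6647, 0.1826]), np.float64(0.0284), 8), 'yellow': (array([0.6541, 0.0008]), np.float64(0.0334), 15), 'blue': (array([ 0.6551, -0.1842]), np.float64(0.0327), 22)}
w6 {'red': (array([0.6524, 0.1841]), np.float64(0.0334), 30), 'yellow': (array([0.6458, 0.0058]), np.float64(0.0335), 31), 'blue': (array([ 0.6467, -0.1792]), np.float64(0.0338), 26)}
(((319.5, 312.0), 16.77060890197754), array([0.6438, 0.0747]))
```

View pics/w6_fit.png

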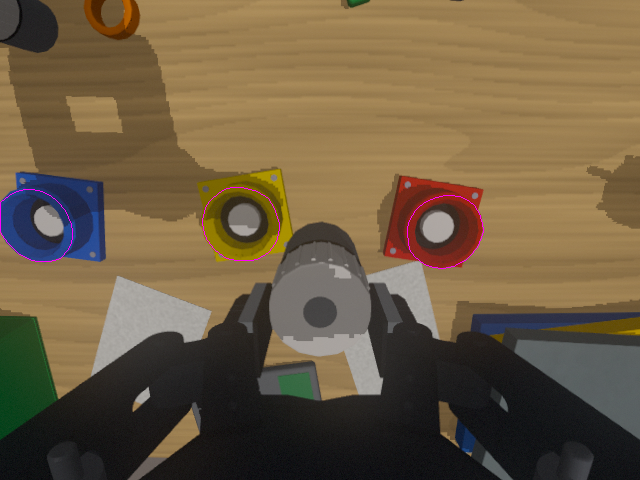

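The wrist view gives the yellow rim centred at px (241,223), which is (0.646, 0.006). The held lid's dot is at (320,312), about 1 mm behind the TCP. I'll move over yellow and lower into the mouth.

>>> play_rows(claw=[255,255,255,255,255,255,255,255,255], travel=[[0.0,-0.04,0.001],[0.0,-0.0695,0.002],[0.03,-0.0695,0.002],[0.06,-0.0695,0.002],[0.08,-0.0695,0.002],[0.09,-0.0695,0.002],[0.097,-0.0695,0.002],[0.097,-0.0695,0.002],[0.097,-0.0695,0.002]], dr=[[0,0,0],[0,0,0],[0,0,0],[0,0,0],[0,0,0],[0,0,0],[0,0,0],[0,0,0],[0,0,0]])

```text
time: 15.1
eef_pos: [0.6478, 0.0049, 0.0752]
tcp_rot: [-0.0, 0.707, 0.0, 0.708]
contact_force: [0.4, -0.3, 0.2]
opening: 0.497
```

Run:
```python
from h import *
from plant import ctrl,vision
f=[]
for n in("wrist","scene","wrist"):
    c=vision.read_camera(n); cv2.imwrite(f"pics/{n}7.png",c["img"][:,:,::-1]); st=ctrl.get_state(); f.append(st["contact_force"])
print(np.mean(f,0).round(2)); print({k:np.round(st[k],4) for k in("time","eef_pos","opening","tcp_rot")})
```

```text
[ 0.08  0.45 -0.65]
{'time': np.float64(15.25), 'eef_pos': array([0.6479, 0.0049, 0.0753]), 'opening': np.float64(0.4903), 'tcp_rot': array([-1.000e-04,  7.064e-01,  1.000e-04,  7.078e-01])}
```

View pics/wrist7.png

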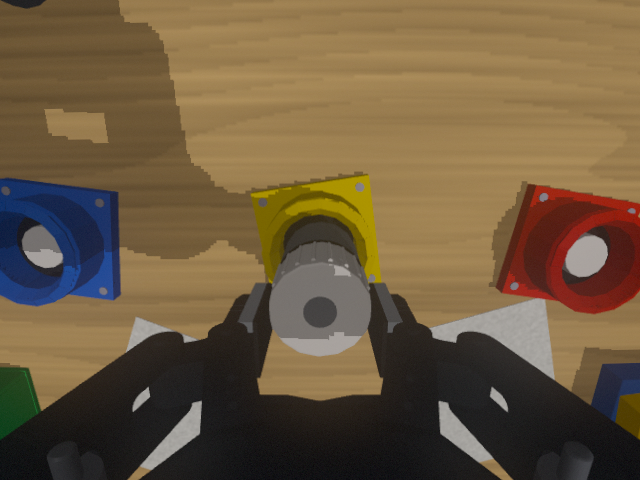

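The can stands centred in the yellow mouth with no side force. Lowering to the button.

>>> play_rows(claw=[255,255,255,255,255], travel=[[0.004,0,-0.001],[0.008,0,-0.001],[0.012,0,-0.001],[0.013,0,-0.001],[0.013,0,-0.001]], dr=[[0,0,0],[0,0,0],[0,0,0],[0,0,0],[0,0,0]])

```text
time: 15.75
eef_pos: [0.6466, 0.005, 0.0616]
tcp_rot: [-0.0, 0.707, 0.0, 0.707]
contact_force: [-0.7, -0.6, -0.4]
opening: 0.49
```

>>> play_rows(claw=[255,255,255,255,255], travel=[[0.0015,0,0],[0.003,0,0],[0.0045,0,0],[0.006,0,0],[0.006,0,0]], dr=[[0,0,0],[0,0,0],[0,0,0],[0,0,0],[0,0,0]])

```text
time: 16.25
eef_pos: [0.6477, 0.0049, 0.0578]
tcp_rot: [-0.0, 0.706, 0.0, 0.708]
contact_force: [-2.0, 1.1, 5.4]
opening: 0.497
```

>>> play_rows(claw=[255,255,255,255,255,255], travel=[[0.003,0,0],[0.0045,0,0],[0.006,0,0],[0.007,0,0],[0.008,0,0],[0.008,0,0]], dr=[[0,0,0],[0,0,0],[0,0,0],[0,0,0],[0,0,0],[0,0,0]])

```text
time: 16.85
eef_pos: [0.6489, 0.0048, 0.0521]
tcp_rot: [-0.0, 0.705, -0.0, 0.709]
contact_force: [-0.9, 0.2, 6.0]
opening: 0.489
```

```bash
cat > chk.py <<'E'
import sys
from h import *
from plant import ctrl,vision
from fit import cloud
f=[]
for n in("top","scene","wrist"):
    c=vision.read_camera(n); cv2.imwrite(f"pics/{n}_{sys.argv[1]}.png",c["img"][:,:,::-1]); st=ctrl.get_state(); f.append(st["contact_force"])
print("F",np.mean(f,0).round(2)); print({k:np.round(st[k],4) for k in("time","eef_pos","opening","tcp_rot")})
t=st["eef_pos"]; p=cloud(c); hsv=cv2.cvtColor(c["img"],cv2.COLOR_RGB2HSV)
q=p[(np.hypot(p[:,0]-t[0],p[:,1]-t[1])<.015)&(hsv[...,1].ravel()<60)]; 
h,e=np.histogram(q[:,2],bins=np.arange(0,.25,.002)); z0=e[h.argmax()]; z=np.median(q[abs(q[:,2]-z0-.001)<.004,2]); print("lid z",z.round(4),"minus tcp",(z-t[2]).round(4))
E
python3 chk.py 8
```

```text
F [-1.55 -0.11  6.41]
{'time': np.float64(17.0), 'eef_pos': array([0.6489, 0.0048, 0.052 ]), 'opening': np.float64(0.4905), 'tcp_rot': array([-4.000e-04,  7.052e-01, -0.000e+00,  7.090e-01])}
lid z 0.0884 minus tcp 0.0364
```

>>> play_rows(claw=[255,255,255,255], travel=[[0.003,0,0],[0.004,0,0],[0.0055,0,0],[0.0055,0,0]], dr=[[0,0,0],[0,0,0],[0,0,0],[0,0,0]])

```text
time: 17.4
eef_pos: [0.6503, 0.0046, 0.0501]
tcp_rot: [-0.001, 0.704, -0.0, 0.71]
contact_force: [-4.0, 0.7, 10.5]
opening: 0.495
```

```bash
python3 chk.py 9
```

```text
F [-3.35  0.12 10.83]
{'time': np.float64(17.55), 'eef_pos': array([0.6503, 0.0047, 0.0501]), 'opening': np.float64(0.4954), 'tcp_rot': array([-6.000e-04,  7.044e-01, -1.000e-04,  7.098e-01])}
lid z 0.0866 minus tcp 0.0365
```

>>> play_rows(claw=[255,255,255,255], travel=[[0.0045,0,-0.001],[0.0055,0,-0.002],[0.0065,0,-0.003],[0.0065,0,-0.003]], dr=[[0,0.003,0],[0,0.006,0],[0,0.008,0],[0,0.008,0]])

```text
time: 17.95
eef_pos: [0.65, 0.0046, 0.0492]
tcp_rot: [-0.001, 0.705, -0.0, 0.709]
contact_force: [-4.1, 0.7, 15.3]
opening: 0.498
```

```bash
python3 chk.py 10
```

```text
F [-4.86  1.11 15.82]
{'time': np.float64(18.1), 'eef_pos': array([0.6501, 0.0046, 0.0492]), 'opening': np.float64(0.4936), 'tcp_rot': array([-7.000e-04,  7.054e-01, -2.000e-04,  7.088e-01])}
lid z 0.0857 minus tcp 0.0365
```

View pics/scene_10.png

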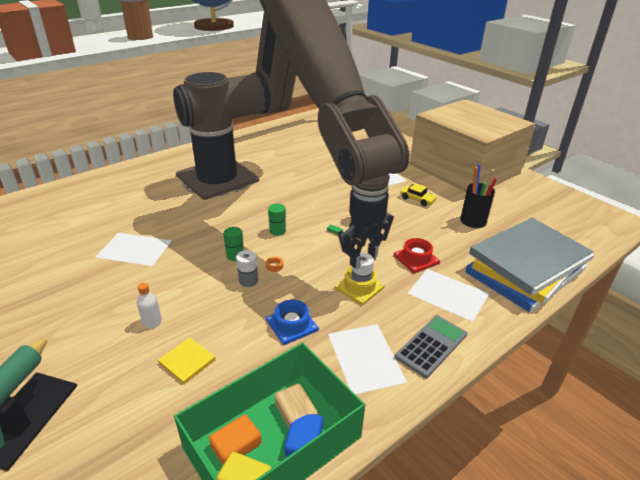

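From step to step the force rose 5 N over 0.9 mm, which matches the rubber cushion, so the can is on the well floor. I'll unload, release and rise.

>>> play_rows(claw=[255,255,60,60,60,60,60,60,60], travel=[[0.002,0,-0.001],[0,0,-0.002],[0,0,-0.002],[0,0,-0.002],[0,0,-0.002],[-0.03,0,-0.002],[-0.06,0,-0.002],[-0.08,0,-0.002],[-0.08,0,-0.002]], dr=[[0,0.003,0],[0,0.005,0],[0,0.005,0],[0,0.005,0],[0,0.005,0],[0,0.005,0],[0,0.005,0],[0,0.005,0],[0,0.005,0]])

```text
time: 19.0
eef_pos: [0.6501, 0.0044, 0.1329]
tcp_rot: [-0.001, 0.705, -0.001, 0.71]
contact_force: [-0.1, -0.6, -0.1]
opening: 0.763
```

```bash
python3 chk.py 11
python3 - <<'E'
from h import *
from plant import ctrl
st=ctrl.get_state(); print(move(st,(.4745,-.1785,.128)))
E
```

```text
F [ 0.04 -0.11 -0.2 ]
{'time': np.float64(19.15), 'eef_pos': array([0.6467, 0.0048, 0.1273]), 'opening': np.float64(0.76), 'tcp_rot': array([-6.000e-04,  7.081e-01, -1.000e-04,  7.061e-01])}
lid z 0.0875 minus tcp -0.0398
([-0.0, -0.1832, -0.1723], [0.0006, -0.0028, 0.001], 'rows>=6')
```

View pics/wrist_11.png

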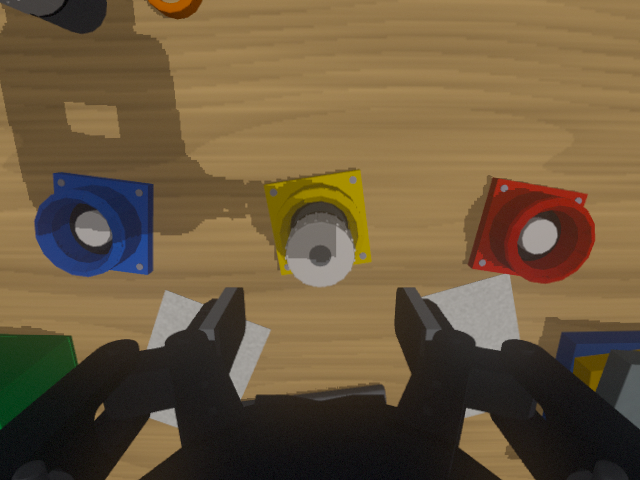

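The empty can is home in yellow: lid z is 0.0875 against 0.088 expected, and it sits upright at (320,250). Next is P3, the filled one.

>>> play_rows(claw=[60,60,60,60,60,60,60,60,60], travel=[[0,-0.036,-0.034],[0,-0.07,-0.066],[0,-0.105,-0.1],[0,-0.14,-0.13],[0,-0.17,-0.16],[0,-0.183,-0.172],[0,-0.183,-0.172],[0,-0.183,-0.172],[0,-0.183,-0.172]], dr=[[0,-0.002,0],[0,-0.002,0],[0,-0.002,0],[0,-0.002,0],[0,-0.002,0],[0,-0.002,0],[0,-0.002,0],[0,-0.002,0],[0,-0.002,0]])

```text
time: 20.05
eef_pos: [0.4749, -0.1774, 0.127]
tcp_rot: [-0.001, 0.708, 0.001, 0.706]
contact_force: [1.0, -0.1, 0.5]
opening: 0.763
```

```bash
cat > look.py <<'E'
import sys
from h import *
from plant import ctrl,vision
g=(float(sys.argv[2]),float(sys.argv[3]))
c=vision.read_camera("wrist"); cv2.imwrite(f"pics/{sys.argv[1]}.png",c["img"][:,:,::-1])
st=ctrl.get_state(); print({k:np.round(st[k],4) for k in("time","eef_pos","contact_force","opening")})
r=wristlid(c,g); print(r); print(move(st,(r[2][0]+.0015,r[2][1],.034)))
E
python3 look.py w12 .4745 -.1785
```

```text
{'time': np.float64(20.1), 'eef_pos': array([ 0.4751, -0.1774,  0.1273]), 'contact_force': array([ 0.0056, -0.1422, -0.1484]), 'opening': np.float64(0.7657)}
((316.3820495605469, 244.84909057617188), array([ 0.4722, -0.1795]), array([ 0.4725, -0.1796,  0.0224]))
([0.0933, -0.0022, -0.001], [0.002, -0.0016, 0.0002], 'rows>=2')
```

View pics/w12.png

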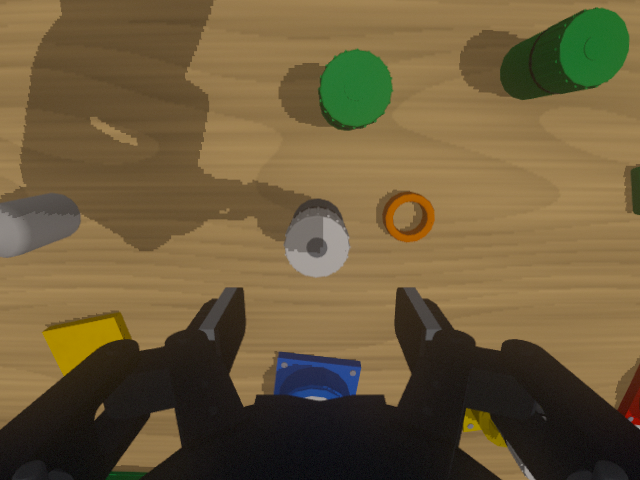

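P3's lid is at (316,245), lined up between the fingers. Gripping, lifting, and moving beside the blue holder.

>>> play_rows(claw=[60,60,60,60,255,255,255,255,255,255,255,255,255,255,255,255,255,255,255,255], travel=[[0.04,-0.002,-0.001],[0.07,-0.002,-0.001],[0.093,-0.002,-0.001],[0.093,-0.002,-0.001],[0.093,-0.002,-0.001],[0.093,-0.002,-0.001],[0.093,-0.002,-0.001],[0.093,-0.002,-0.001],[0.07,-0.002,-0.001],[0.03,-0.002,-0.001],[-0.01,-0.002,-0.001],[-0.043,0.005,0.02],[-0.043,0.02,0.05],[-0.043,0.035,0.09],[-0.043,0.05,0.13],[-0.043,0.065,0.16],[-0.043,0.065,0.171],[-0.043,0.065,0.171],[-0.043,0.065,0.171],[-0.043,0.065,0.171]], dr=[[0,-0.001,0],[0,-0.001,0],[0,-0.001,0],[0,-0.001,0],[0,-0.001,0],[0,-0.001,0],[0,-0.001,0],[0,-0.001,0],[0,-0.001,0],[0,-0.001,0],[0,-0.001,0],[0,-0.001,0],[0,-0.001,0],[0,-0.001,0],[0,-0.001,0],[0,-0.001,0],[0,-0.001,0],[0,-0.001,0],[0,-0.001,0],[0,-0.001,0]])

```text
time: 22.1
eef_pos: [0.6448, -0.1126, 0.1698]
tcp_rot: [-0.0, 0.708, 0.0, 0.706]
contact_force: [0.8, 0.3, -1.5]
opening: 0.493
```

```bash
cat > aim.py <<'E'
import sys
from h import *
from fit import *
from plant import ctrl,vision
name,col=sys.argv[1:3]
c=vision.read_camera("wrist"); v=c["img"][:,:,::-1].copy()
st=ctrl.get_state(); print({k:np.round(st[k],4) for k in("time","eef_pos","contact_force","opening")})
t=st["eef_pos"]; zt=t[2]+.0362; d=dot(c,t,zt); r=rims(c,v); print(d,r); cv2.imwrite(f"pics/{name}.png",v)
off=d[1]-t[:2]; T=r[col][0]-off; print("offset",off.round(4),"target tcp",T.round(4),move(st,(*T,.075)))
E
python3 aim.py w13 blue
```

```text
{'time': np.float64(22.15), 'eef_pos': array([ 0.6449, -0.1127,  0.17  ]), 'contact_force': array([-0.2076,  0.7003, -2.3003]), 'opening': np.float64(0.4926)}
(((319.376708984375, 310.91094970703125), 16.37705421447754), array([ 0.6431, -0.1124])) {'red': (array([0.6523, 0.1817]), np.float64(0.0331), 17), 'yellow': (array([0.6459, 0.0033]), np.float64(0.0331), 24), 'blue': (array([ 0.6468, -0.1811]), np.float64(0.0331), 29)}
offset [-0.0018  0.0003] target tcp [ 0.6486 -0.1814] ([0.095, -0.0687, 0.0038], [0.0009, -0.0013, 0.0002], 'rows>=3')
```

View pics/w13.png

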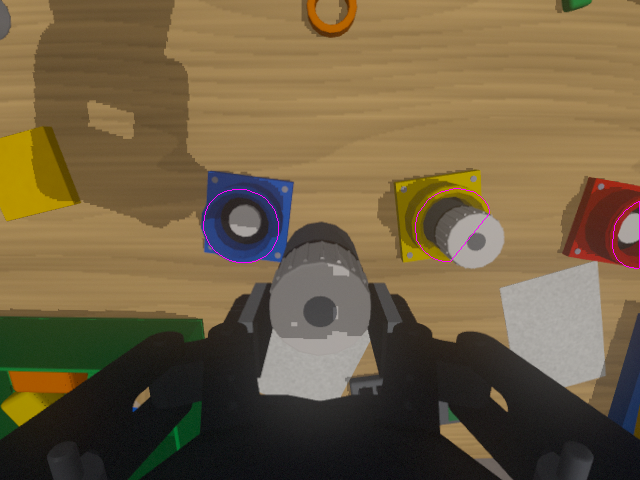

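The blue rim is fitted at (240,226) and the held lid's dot is at (319,311). Moving over blue and lowering into the mouth.

>>> play_rows(claw=[255,255,255,255,255,255,255,255,255], travel=[[0.0,-0.04,0.002],[0.0,-0.069,0.0035],[0.03,-0.069,0.0035],[0.06,-0.069,0.0035],[0.08,-0.069,0.0035],[0.09,-0.069,0.0035],[0.096,-0.069,0.0035],[0.096,-0.069,0.0035],[0.096,-0.069,0.0035]], dr=[[0,-0.001,0],[0,-0.001,0],[0,-0.001,0],[0,-0.001,0],[0,-0.001,0],[0,-0.001,0],[0,-0.001,0],[0,-0.001,0],[0,-0.001,0]])

```text
time: 23.05
eef_pos: [0.6492, -0.1821, 0.0756]
tcp_rot: [-0.001, 0.706, -0.0, 0.708]
contact_force: [-0.2, -0.1, -1.9]
opening: 0.495
```

```bash
python3 chk.py 14
```

```text
F [-0.07 -0.38 -2.18]
{'time': np.float64(23.2), 'eef_pos': array([ 0.6493, -0.182 ,  0.0756]), 'opening': np.float64(0.4941), 'tcp_rot': array([-8.000e-04,  7.064e-01, -1.000e-04,  7.078e-01])}
lid z 0.1116 minus tcp 0.036
```

View pics/wrist_14.png

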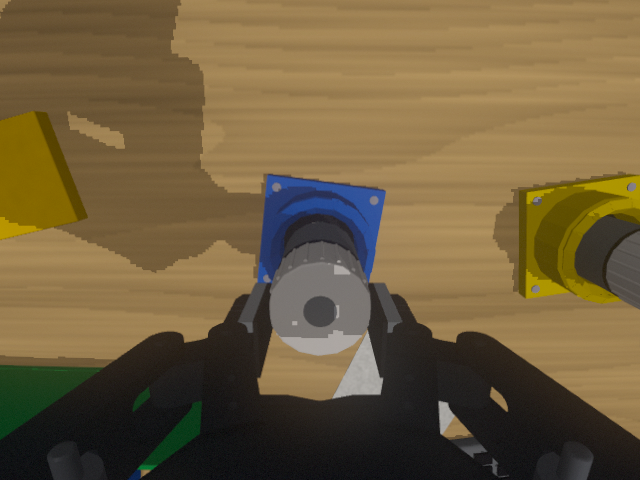

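The can is centred in the blue mouth and the load still reads 2.2 N (filled). Continuing down onto the button.

>>> play_rows(claw=[255,255,255,255,255], travel=[[0.004,0,-0.001],[0.008,0,-0.001],[0.012,0,-0.001],[0.013,0,-0.001],[0.013,0,-0.001]], dr=[[0,0.002,0],[0,0.002,0],[0,0.002,0],[0,0.002,0],[0,0.002,0]])

```text
time: 23.7
eef_pos: [0.6479, -0.1818, 0.0619]
tcp_rot: [-0.001, 0.707, 0.0, 0.707]
contact_force: [-0.1, -0.2, -2.7]
opening: 0.493
```

>>> play_rows(claw=[255,255,255,255,255,255], travel=[[0.0015,0,0],[0.003,0,0],[0.0045,0,0],[0.006,0,0],[0.007,0,0],[0.007,0,0]], dr=[[0,0,0],[0,0,0],[0,0,0],[0,0,0],[0,0,0],[0,0,0]])

```text
time: 24.3
eef_pos: [0.6489, -0.1821, 0.057]
tcp_rot: [-0.001, 0.707, -0.0, 0.707]
contact_force: [-1.7, 0.1, 4.9]
opening: 0.493
```

>>> play_rows(claw=[255,255,255,255,255,255], travel=[[0.003,0,0],[0.0045,0,0],[0.006,0,-0.001],[0.007,0,-0.001],[0.008,0,-0.001],[0.008,0,-0.001]], dr=[[0,0,0],[0,0,0],[0,0.001,0],[0,0.002,0],[0,0.002,0],[0,0.002,0]])

```text
time: 24.9
eef_pos: [0.6495, -0.1826, 0.0514]
tcp_rot: [-0.001, 0.706, -0.001, 0.708]
contact_force: [-1.2, 0.4, 4.7]
opening: 0.489
```

```bash
python3 chk.py 15
```

```text
F [-0.97  1.22  6.13]
{'time': np.float64(25.05), 'eef_pos': array([ 0.6495, -0.1826,  0.0514]), 'opening': np.float64(0.4912), 'tcp_rot': array([-1.300e-03,  7.062e-01, -6.000e-04,  7.081e-01])}
lid z 0.0872 minus tcp 0.0358
```

>>> play_rows(claw=[255,255,255,255,255], travel=[[0.003,0,-0.001],[0.0045,0,-0.002],[0.006,0,-0.002],[0.007,0,-0.002],[0.007,0,-0.002]], dr=[[0,0.002,0],[0,0.003,0],[0,0.004,0],[0,0.004,0],[0,0.004,0]])

```text
time: 25.55
eef_pos: [0.6504, -0.1833, 0.0497]
tcp_rot: [-0.002, 0.705, -0.001, 0.709]
contact_force: [-2.5, 2.2, 13.7]
opening: 0.494
```

```bash
python3 chk.py 16
```

```text
F [-2.29  2.24 13.35]
{'time': np.float64(25.7), 'eef_pos': array([ 0.6505, -0.1833,  0.0496]), 'opening': np.float64(0.4922), 'tcp_rot': array([-0.0018,  0.7054, -0.0013,  0.7089])}
lid z 0.0856 minus tcp 0.0359
```

The stiffness rose to rubber-like (7 N over 1.7 mm) and the lid is at the same compressed height as in yellow. Releasing.

>>> play_rows(claw=[255,255,60,60,60,60,60,60,60,60], travel=[[0.002,0,-0.001],[0,0.001,-0.002],[0,0.001,-0.002],[0,0.001,-0.002],[0,0.001,-0.002],[-0.03,0.001,-0.002],[-0.06,0.001,-0.002],[-0.08,0.001,-0.002],[-0.08,0.001,-0.002],[-0.08,0.001,-0.002]], dr=[[0,0.003,0],[0,0.005,0],[0,0.005,0],[0,0.005,0],[0,0.005,0],[0,0.005,0],[0,0.005,0],[0,0.005,0],[0,0.005,0],[0,0.005,0]])

```text
time: 26.7
eef_pos: [0.6478, -0.1818, 0.129]
tcp_rot: [-0.002, 0.707, -0.001, 0.707]
contact_force: [-1.3, -0.0, 0.2]
opening: 0.77
```

```bash
python3 chk.py 17
python3 - <<'E'
from h import *
from plant import ctrl
st=ctrl.get_state(); print(move(st,(.6475,-.18,.145)),move(st,(.436,.193,.145)))
E
```

```text
F [-0.31  0.34 -0.78]
{'time': np.float64(26.85), 'eef_pos': array([ 0.6467, -0.1814,  0.127 ]), 'opening': np.float64(0.7627), 'tcp_rot': array([-1.200e-03,  7.084e-01, -7.000e-04,  7.058e-01])}
lid z 0.0872 minus tcp -0.0398
([-0.018, 0.0014, 0.0007], [0.0007, -0.0038, 0.0027], 'rows>=1') ([-0.0182, 0.3745, -0.2106], [0.0007, -0.0038, 0.0027], 'rows>=9')
```

View pics/wrist_17.png

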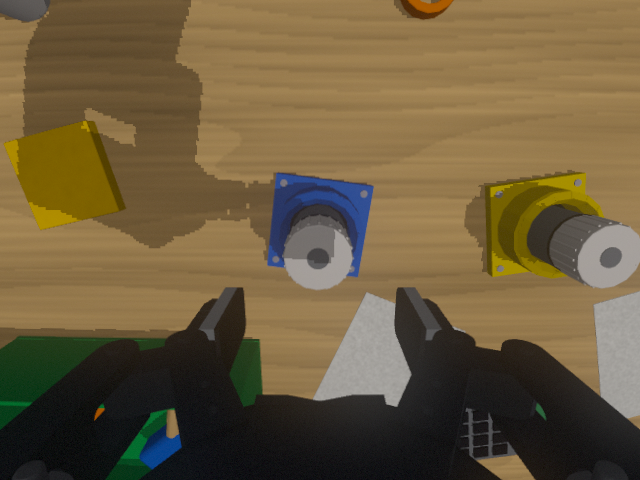

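The filled can stands home in blue (lid z 0.087, at px (318,253)). Now going to P1, the solid one.

>>> play_rows(claw=[60,60,60,60,60,60,60,60,60,60,60,60,60,60], travel=[[-0.018,0.04,-0.022],[-0.018,0.08,-0.045],[-0.018,0.12,-0.067],[-0.018,0.16,-0.09],[-0.018,0.2,-0.112],[-0.018,0.24,-0.135],[-0.018,0.28,-0.157],[-0.018,0.32,-0.18],[-0.018,0.35,-0.2],[-0.018,0.37,-0.21],[-0.01,0.3745,-0.21],[0,0.3745,-0.21],[0,0.3745,-0.21],[0,0.3745,-0.21]], dr=[[0,-0.004,0.003],[0,-0.004,0.003],[0,-0.004,0.003],[0,-0.004,0.003],[0,-0.004,0.003],[0,-0.004,0.003],[0,-0.004,0.003],[0,-0.004,0.003],[0,-0.004,0.003],[0,-0.004,0.003],[0,-0.004,0.003],[0,-0.004,0.003],[0,-0.004,0.003],[0,-0.004,0.003]])

```text
time: 28.25
eef_pos: [0.4365, 0.1919, 0.1257]
tcp_rot: [0.0, 0.708, -0.0, 0.706]
contact_force: [-0.5, 0.4, 0.2]
opening: 0.769
```

```bash
python3 look.py w18 .436 .192
```

```text
{'time': np.float64(28.3), 'eef_pos': array([0.4369, 0.192 , 0.1263]), 'contact_force': array([ 0.2137, -1.1818,  0.6211]), 'opening': np.float64(0.7684)}
((319.7663879394531, 245.9467010498047), array([0.4341, 0.1921]), array([0.4343, 0.1921, 0.0224]))
([0.0923, 0.0001, -0.001], [-0.001, -0.0007, 0.0], 'rows>=2')
```

View pics/w18.png

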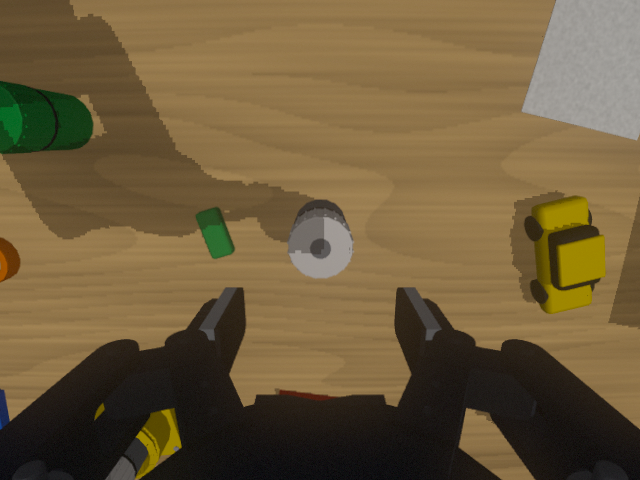

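P1's lid is at (320,246), centred. Gripping, lifting, and moving beside the red holder.

>>> play_rows(claw=[60,60,60,60,255,255,255,255,255,255,255,255,255,255,255,255,255,255,255,255], travel=[[0.04,0,-0.001],[0.07,0,-0.001],[0.092,0,-0.001],[0.092,0,-0.001],[0.092,0,-0.001],[0.092,0,-0.001],[0.092,0,-0.001],[0.092,0,-0.001],[0.07,0,-0.001],[0.03,0,-0.001],[-0.01,0,-0.001],[-0.044,-0.01,0.03],[-0.044,-0.026,0.07],[-0.044,-0.042,0.11],[-0.044,-0.058,0.15],[-0.044,-0.072,0.19],[-0.044,-0.078,0.214],[-0.044,-0.078,0.214],[-0.044,-0.078,0.214],[-0.044,-0.078,0.214]], dr=[[0,-0.001,0],[0,-0.001,0],[0,-0.001,0],[0,-0.001,0],[0,-0.001,0],[0,-0.001,0],[0,-0.001,0],[0,-0.001,0],[0,-0.001,0],[0,-0.001,0],[0,-0.001,0],[0,-0.001,0],[0,-0.001,0],[0,-0.001,0],[0,-0.001,0],[0,-0.001,0],[0,-0.001,0],[0,-0.001,0],[0,-0.001,0],[0,-0.001,0]])

```text
time: 30.3
eef_pos: [0.6491, 0.1143, 0.169]
tcp_rot: [0.0, 0.708, -0.0, 0.706]
contact_force: [-1.3, 0.1, -5.4]
opening: 0.491
```

```bash
python3 aim.py w19 red
```

```text
{'time': np.float64(30.35), 'eef_pos': array([0.6493, 0.1144, 0.1694]), 'contact_force': array([-0.2203,  0.2518, -4.473 ]), 'opening': np.float64(0.4898)}
(((319.5459899902344, 310.0057373046875), 16.57590675354004), array([0.6469, 0.1146])) {'red': (array([0.6519, 0.1844]), np.float64(0.0335), 29), 'yellow': (array([0.6457, 0.006 ]), np.float64(0.0333), 21), 'blue': (array([ 0.647 , -0.1772]), np.float64(0.0328), 16)}
offset [-0.0024  0.0002] target tcp [0.6543 0.1842] ([0.0944, 0.0698, 0.0052], [-0.0002, -0.0019, -0.0001], 'rows>=3')
```

View pics/w19.png

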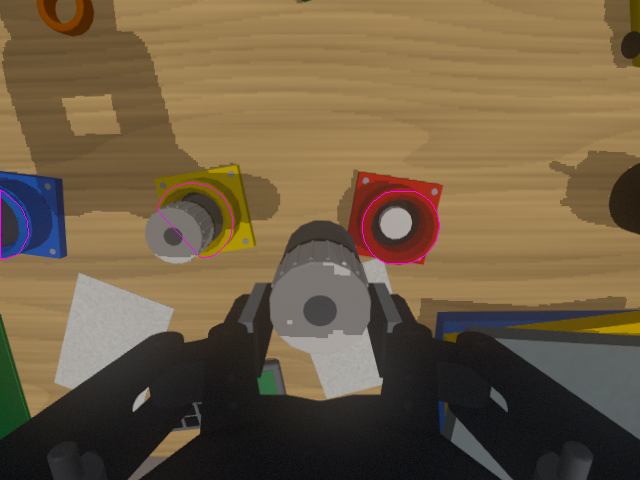

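Red rim is fitted at (401,227), lid dot at (320,310). Moving over red and lowering into the mouth.

>>> play_rows(claw=[255,255,255,255,255,255,255,255,255], travel=[[0.0,0.04,0.003],[0.0,0.07,0.0045],[0.03,0.07,0.0045],[0.06,0.07,0.0045],[0.08,0.07,0.0045],[0.09,0.07,0.0045],[0.095,0.07,0.0045],[0.095,0.07,0.0045],[0.095,0.07,0.0045]], dr=[[0,-0.001,0],[0,-0.001,0],[0,-0.001,0],[0,-0.001,0],[0,-0.001,0],[0,-0.001,0],[0,-0.001,0],[0,-0.001,0],[0,-0.001,0]])

```text
time: 31.25
eef_pos: [0.6546, 0.1846, 0.0762]
tcp_rot: [0.0, 0.706, 0.0, 0.708]
contact_force: [0.0, -0.0, -4.8]
opening: 0.491
```

```bash
python3 chk.py 20
```

```text
F [-0.73 -0.23 -4.17]
{'time': np.float64(31.4), 'eef_pos': array([0.6546, 0.1845, 0.0761]), 'opening': np.float64(0.4879), 'tcp_rot': array([2.000e-04, 7.065e-01, 1.000e-04, 7.078e-01])}
lid z 0.1116 minus tcp 0.0355
```

View pics/wrist_20.png

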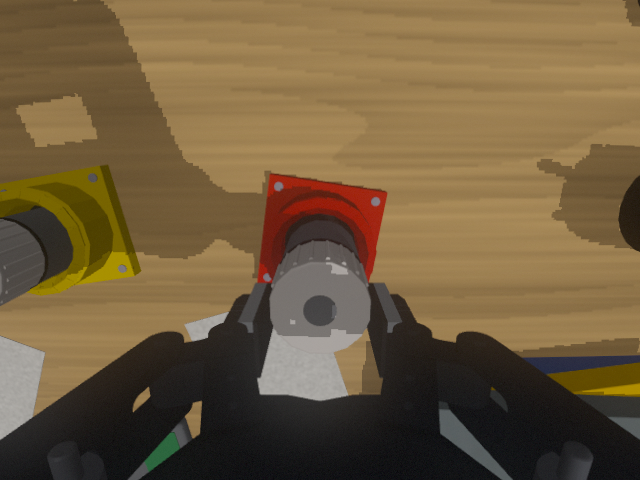

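Centred in red with a clean 4.2 N load, which is the solid can. Lowering onto the button.

>>> play_rows(claw=[255,255,255,255,255], travel=[[0.004,0,-0.001],[0.008,0,-0.001],[0.012,0,-0.001],[0.013,0,-0.001],[0.013,0,-0.001]], dr=[[0,0.002,0],[0,0.002,0],[0,0.002,0],[0,0.002,0],[0,0.002,0]])

```text
time: 31.9
eef_pos: [0.6534, 0.1845, 0.0626]
tcp_rot: [0.0, 0.707, 0.0, 0.707]
contact_force: [-0.3, 0.3, -4.3]
opening: 0.489
```

>>> play_rows(claw=[255,255,255,255,255,255], travel=[[0.0015,0,0],[0.003,0,0],[0.0045,0,0],[0.006,0,0],[0.007,0,0],[0.007,0,0]], dr=[[0,0,0],[0,0,0],[0,0,0],[0,0,0],[0,0,0],[0,0,0]])

```text
time: 32.5
eef_pos: [0.6537, 0.1846, 0.0559]
tcp_rot: [0.0, 0.707, 0.0, 0.707]
contact_force: [-1.0, -0.0, 3.0]
opening: 0.493
```

>>> play_rows(claw=[255,255,255,255,255,255], travel=[[0.003,0,0],[0.0045,0,0],[0.006,0,-0.001],[0.007,0,-0.001],[0.0075,0,-0.001],[0.0075,0,-0.001]], dr=[[0,0,0],[0,0,0],[0,0.001,0],[0,0.002,0],[0,0.002,0],[0,0.002,0]])

```text
time: 33.1
eef_pos: [0.6541, 0.1846, 0.0508]
tcp_rot: [0.0, 0.707, 0.0, 0.707]
contact_force: [-2.8, -0.7, 10.2]
opening: 0.494
```

```bash
python3 chk.py 21
```

```text
F [-3.21 -0.41 10.41]
{'time': np.float64(33.25), 'eef_pos': array([0.654 , 0.1847, 0.0508]), 'opening': np.float64(0.4953), 'tcp_rot': array([2.000e-04, 7.069e-01, 2.000e-04, 7.073e-01])}
lid z 0.0862 minus tcp 0.0354
```

>>> play_rows(claw=[255,255,255,255], travel=[[0.003,0,-0.001],[0.004,0,-0.001],[0.0045,0,-0.001],[0.0045,0,-0.001]], dr=[[0,0.001,0],[0,0.002,0],[0,0.002,0],[0,0.002,0]])

```text
time: 33.65
eef_pos: [0.6547, 0.1847, 0.0501]
tcp_rot: [0.0, 0.706, 0.0, 0.708]
contact_force: [-5.4, -0.4, 13.8]
opening: 0.489
```

```bash
python3 chk.py 22
```

```text
F [-4.36 -1.59 13.56]
{'time': np.float64(33.8), 'eef_pos': array([0.6547, 0.1847, 0.05  ]), 'opening': np.float64(0.4928), 'tcp_rot': array([0.000e+00, 7.064e-01, 2.000e-04, 7.078e-01])}
lid z 0.0855 minus tcp 0.0354
```

The force rose 3.2 N over 0.75 mm, again the cushion; total load is about 18 N. Releasing, rising, and moving clear.

>>> play_rows(claw=[255,255,60,60,60,60,60,60,60,60,60], travel=[[0.002,0,-0.001],[0,0,-0.001],[0,0,-0.001],[0,0,-0.001],[0,0,-0.001],[-0.03,0,-0.001],[-0.06,0,-0.001],[-0.08,0,-0.001],[-0.1,0,-0.001],[-0.1,0,-0.001],[-0.1,0,-0.001]], dr=[[0,0.001,0],[0,0.002,0],[0,0.002,0],[0,0.002,0],[0,0.002,0],[0,0.002,0],[0,0.002,0],[0,0.002,0],[0,0.002,0],[0,0.002,0],[0,0.002,0]])

```text
time: 34.9
eef_pos: [0.6533, 0.1846, 0.1493]
tcp_rot: [0.0, 0.707, 0.0, 0.707]
contact_force: [-0.2, 0.1, -1.0]
opening: 0.763
```

```bash
python3 chk.py 23
```

```text
F [-0.14 -0.13 -0.3 ]
{'time': np.float64(35.05), 'eef_pos': array([0.6523, 0.1845, 0.1476]), 'opening': np.float64(0.7658), 'tcp_rot': array([-1.000e-04,  7.084e-01, -0.000e+00,  7.058e-01])}
lid z 0.0867 minus tcp -0.0609
```

>>> play_rows(claw=[60,60,60,60,60,60,60], travel=[[-0.04,0,0],[-0.06,-0.02,-0.04],[-0.06,-0.04,-0.08],[-0.06,-0.05,-0.12],[-0.06,-0.06,-0.16],[-0.06,-0.06,-0.18],[-0.06,-0.06,-0.18]], dr=[[0,0,0],[0,0,0],[0,0,0],[0,0,0],[0,0,0],[0,0,0],[0,0,0]])

```text
time: 35.75
eef_pos: [0.4699, 0.1244, 0.2068]
tcp_rot: [-0.0, 0.709, -0.0, 0.705]
contact_force: [-0.7, 0.2, -0.0]
opening: 0.768
```

Run:
```python
from h import *
from fit import cloud
from plant import ctrl,vision
for n in("top","scene"):
    c=vision.read_camera(n); cv2.imwrite(f"pics/{n}_end.png",c["img"][:,:,::-1]); np.savez(n+"_end.npz",**c)
    p=cloud(c); hsv=cv2.cvtColor(c["img"],cv2.COLOR_RGB2HSV)
    for col,(x,y) in dict(red=(.653,.184),yellow=(.6465,.0047),blue=(.6475,-.182)).items():
        q=p[(np.hypot(p[:,0]-x,p[:,1]-y)<.03)&(p[:,2]>.08)&(p[:,2]<.12)]
        if len(q)>20:
            (a,b),r=cv2.minEnclosingCircle(q[:,:2].astype(np.float32)); print(n,col,len(q),"lid z",np.median(q[:,2]).round(4),np.percentile(q[:,2],[10,90]).round(4),"c",round(a,4),round(b,4),round(r,4))
print(ctrl.get_state()["time"])
# bystander drift: compare blobs before/after in top
a=dict(np.load("top0.npz")); 
for nm,rg,box in(("eraser",((50,120,20),(80,255,255)),(270,250,300,280)),("tape",((5,180,80),(18,255,255)),(360,235,395,268)),("decoy1",((50,120,20),(80,255,255)),(322,290,360,325)),("decoy2",((50,120,20),(80,255,255)),(390,275,428,312)),("car",((22,150,60),(34,255,255)),(130,230,170,290)),("pad",((22,150,60),(34,255,255)),(480,160,535,210))):
    o=[]
    for c in(a,dict(np.load("top_end.npz"))):
        m=cv2.inRange(cv2.cvtColor(c["img"],cv2.COLOR_RGB2HSV),*rg)[box[1]:box[3],box[0]:box[2]]; M=cv2.moments(m,True); o.append((round(M["m10"]/max(M["m00"],1),1),round(M["m01"]/max(M["m00"],1),1),M["m00"]))
    print(nm,o)
```

```text
top red 363 lid z 0.0871 [0.0845 0.0897] c 0.6528 0.1855 0.0232
top yellow 372 lid z 0.0878 [0.0852 0.0902] c 0.6476 0.0064 0.0228
top blue 344 lid z 0.0874 [0.0848 0.0897] c 0.6477 -0.1819 0.0221
scene red 204 lid z 0.0869 [0.0825 0.0886] c 0.6557 0.1841 0.0239
scene yellow 255 lid z 0.0876 [0.0837 0.0894] c 0.6485 0.0031 0.0234
scene blue 333 lid z 0.0873 [0.0838 0.0889] c 0.6507 -0.1821 0.0238
35.85
eraser [(13.4, 14.0, 146.0), (13.4, 14.0, 145.0)]
tape [(18.2, 15.2, 142.0), (18.1, 14.9, 134.0)]
decoy1 [(16.9, 16.9, 344.0), (16.7, 16.8, 337.0)]
decoy2 [(16.7, 17.5, 394.0), (16.7, 17.5, 397.0)]
car [(18.1, 28.9, 786.0), (18.2, 28.8, 793.0)]
pad [(27.0, 23.9, 1158.0), (27.0, 24.0, 1159.0)]
```

View pics/scene_end.png

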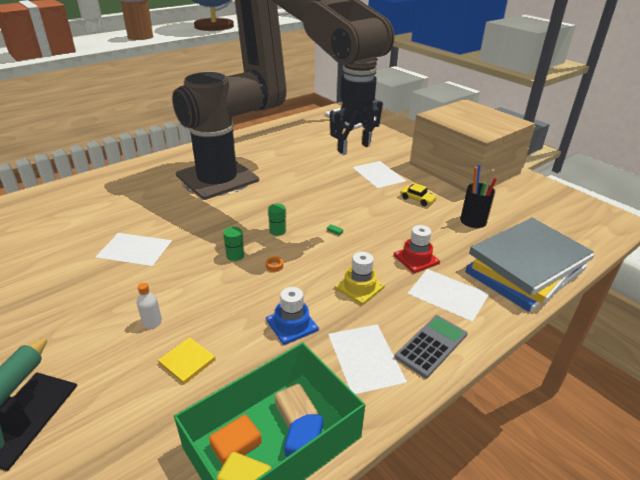

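View pics/top_end.png

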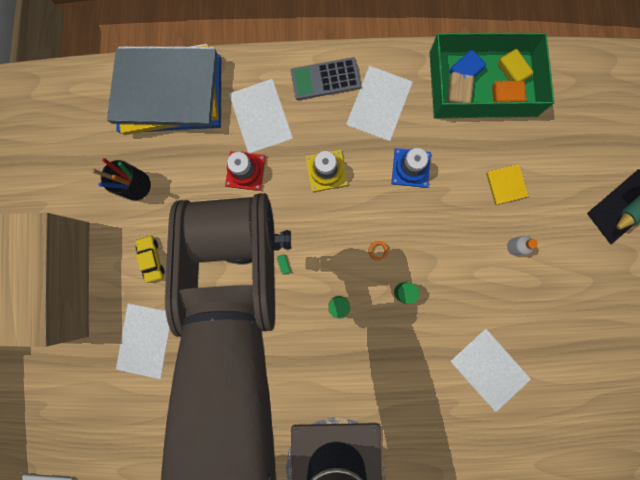

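Both views show the three cans upright and home. Lids are at (239,164) red, (325,163) yellow and (417,159) blue in the top view. The bystanders haven't moved and the gripper is clear.

```bash
python3 -c "
from plant import ctrl
print(ctrl.sign_off())"
```

```text
the job is handed in; nothing more can be done
None
```

The job is done and handed in at 35.9 s of the 72 s allowed. All three canisters stand fully home in their holders; the hand-in gave no verdict.

I lifted all three first, put each back, then placed them in the order empty, filled, solid:

| Canister | Weight felt | Holder | Highest load read on the holder | Lid height after release (top camera) |
|---|---|---|---|---|
| Empty | about 0.8 N | yellow | about 17 N | 87.8 mm |
| Filled | about 2.2 N | blue | about 16 N | 87.4 mm |
| Solid | about 4.4 N | red | about 18 N | 87.1 mm |

- **Fully home:** The lid should stand at 88 mm. The small extra drop grows with weight, as expected from the rubber cushion. Each press also ended on the cushion's stiffness, 4 to 5 N per mm. The scene and wrist cameras agreed with the top camera to within half a millimetre.
- **Load limit:** I only read the force at the end of each move and in the checks after it, so brief peaks in between were not recorded. Each press went in steps of a few millimetres or less, and no reading came near 30 N.
- **Bystanders:** The eraser, tape, car, note pad and both green look-alikes were within 0.3 px of their first positions. The glue bottle and pen cup I checked only by eye, and they looked unmoved.
- **Gripper:** It is open and well clear of everything.

The cameras disagreed on the holder and canister positions by 2 to 4 mm, mostly in x. For each placing I therefore measured holder and held canister in the same wrist picture, and all three went in centred with no sign of catching the rim.

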